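# Put the mixed-up parts back in their sample trays

## Task

The four loose parts are all in the wrong trays: put each one into the middle of the pocket of the tray whose ledge carries the matching fixed sample, standing flat on the pocket floor the way up it is now. The spare tray without a sample is free for parking a part meanwhile and must end up empty. Do not knock or shift the little vial with the red cap.

Things in the scene. Friction and masses are not known exactly. Their poses are not given: they have to be found in the camera images.
- ring_centre (a point): Loose plain steel ring gauge, a thick flat ring 49 mm in diameter and 15 mm high, lying flat; about 120 g. The point is its centre, half-way up; z is its axis (up).
- bush_centre (a point): Loose plain turned steel bush, a short cylinder with a bore, 22 mm in diameter and 18 mm high, standing on its end; about 45 g. The point is its centre, half-way up; z is its axis (up).
- fork_centre (a point): Loose small dark steel clevis, a fork with two prongs pointing up, 14 mm (its x) x 22 mm (its y, across both prongs) x 30 mm high, standing on its solid foot. The point is its centre, half-way up; z up. It can be gripped across x or y.
- block_centre (a point): Loose ground steel gauge block, a flat rectangular block 9 mm thick (its x) x 30 mm long (its y) x 25 mm high, standing on its narrow long edge; about 75 g. The point is its centre, half-way up; z up. Grip it across its 9 mm thickness.
- tray_ring_seat (a point): Light wooden tray, fixed, 135 x 80 mm. Point: middle of its flat 70 x 70 mm pocket, on the pocket floor, 8 mm above the desk (all 5 trays alike); rim 3 mm above that floor. Its +x points to the ledge behind the pocket (14 mm above the desk, 35 to 95 mm from the point). Fixed on the ledge, 66 mm from the point, the sample of what belongs here: a 49 mm ring gauge (its top 29 mm above the desk).
- tray_bush_seat (a point): Light wooden tray, fixed, 135 x 80 mm. Point: middle of its flat 70 x 70 mm pocket, on the pocket floor, 8 mm above the desk (all 5 trays alike); rim 3 mm above that floor. Its +x points to the ledge behind the pocket (14 mm above the desk, 35 to 95 mm from the point). Fixed on the ledge, 66 mm from the point, the sample of what belongs here: a 22 mm round steel bush (its top 32 mm above the desk).
- tray_fork_seat (a point): Light wooden tray, fixed, 135 x 80 mm. Point: middle of its flat 70 x 70 mm pocket, on the pocket floor, 8 mm above the desk (all 5 trays alike); rim 3 mm above that floor. Its +x points to the ledge behind the pocket (14 mm above the desk, 35 to 95 mm from the point). Fixed on the ledge, 66 mm from the point, the sample of what belongs here: a dark two-pronged clevis (its top 44 mm above the desk).
- tray_block_seat (a point): Light wooden tray, fixed, 135 x 80 mm. Point: middle of its flat 70 x 70 mm pocket, on the pocket floor, 8 mm above the desk (all 5 trays alike); rim 3 mm above that floor. Its +x points to the ledge behind the pocket (14 mm above the desk, 35 to 95 mm from the point). Fixed on the ledge, 66 mm from the point, the sample of what belongs here: a gauge block (its top 39 mm above the desk).
- tray_spare_seat (a point): Light wooden tray, fixed, 135 x 80 mm. Point: middle of its flat 70 x 70 mm pocket, on the pocket floor, 8 mm above the desk (all 5 trays alike); rim 3 mm above that floor. Its +x points to the ledge behind the pocket (14 mm above the desk, 35 to 95 mm from the point). This is the spare tray: its ledge is bare, with no sample, and its pocket is empty at the start.
- vial_centre (a point): Bystander: a small clear vial of pins with a red cap, 30 mm wide, 44 mm high, standing loose on the desk to the far left of the trays. The point is half-way up; z up.

How it is judged:
By the outcome, as a careful person would: the job done as asked, in the order asked, and still so for the second after the job is handed in, with the robot touching nothing.
It also fails if it takes over 136 s, if anything falls off the work surface, if the arm or the gripper's body presses on something with over 40 N, if the wrist force passes 120 N, or if a joint passes its speed limit or range.

## Robot

A 6-joint arm with a two-finger parallel gripper is mounted at the origin on a cart in front of the work surface, level with it; the furniture and walls round the work are solid. World frame = base frame: x ahead of the robot, y to its left, z up, the work surface at z = 0. Lengths are in m, angles in rad, forces in N, time in s.
With the tool pointing down it reaches from about 0.375 to 0.975 m from the base axis. Payload 3.8 kg.
Tool frame: the origin (TCP) lies at the very end of the fingers, on their centre line; the grasp point (between the pads) lies 19 mm behind it; z points along the fingers, y is the line along which they close (so a half turn about z gives the same grasp; the last joint's range is limited). The gripper opens to 85 mm and grips with 20 to 120 N. Pads are 22 mm wide; open, the fingers measure 114 mm over their backs; the gripper's body (76 mm by 85 mm) begins 54 mm behind the grasp point. The pads swing forward as they close: fully open they stand 13 mm farther back than shut.
Start: joints at [1.156, 0.264, 1.604, -0, 1.274, -0.037], TCP at [0.249, 0.627, 0.208] pointing down, gripper open.
Joint ranges: [-2.63, 2.63], [-0.94, 2.18], [0.31, 2.57], [-1.31, 4.45], [0, 2.66], [-2.55, 2.55]. Speed limits (rad/s): [2.57, 2.57, 3.14, 3.14, 3.14, 3.14].

## Interface

Orientations are given as a rotation vector (axis times angle).
In Python, from workcell import read_state, read_camera, calibration, finish_job gives the robot as it stands.
- The arm moves only by the tool step_arm, never from a script. Its argument "commands" is a list of rows, each an object of numbers: "fingers": the gripper's target within -1 to 1 (shut at 1, half-way at 0, fully open at -1); "dx", "dy", "dz": the shift along the tool's x, y, z in m; "roll": the turn about the tool's z in degrees. In form: [{"fingers": .., "dx": .., "dy": .., "dz": .., "roll": ..}, ...]. A call has 1 to 8 rows; each row is the pose to reach, as a shift and turn from the pose commanded when the call began, along the tool's axes at that moment; what a row does not reach only later rows make up. A row lasts 1/8 s, in which the tool goes at most 62.5 mm and 10.7 degrees, less where a joint would pass 70% of its speed; a pose out of reach is approached as far as the arm can. A call with a gripper value outside its range is refused whole. The fingers move at their own pace and stop on an object; "squeeze" is the grip in N (left out, the last holds). Time passes only in rows, so rows that repeat a pose let the fingers close. It gives the time, the measured TCP pose, the force, the opening and the grip force at its end, in the units of the state.
- read_state(): the state, without advancing time (a new reading comes with each control period).
- read_camera(name): name is "scene" or "top"; returns (picture, depth): 400x640x3 uint8, blue, green, red; 400x640 float32, m along the optical axis (not along the pixel's ray), 0 where there is no reading.
- calibration(name): a dict with "intrinsics" (3x3 intrinsics, pixels), "world_to_cam" (4x4, takes a point from world to camera coordinates). Camera axes: x right, y up, looking along -z (the intrinsics and any distortion apply to the point x, -y, -z); pixel columns grow to the right and rows downward; lengths in m; the calibration is good to about 2 mm. A picture is of the moment at which its call begins. calibration takes no time and is no camera call.
- finish_job(): hands the job in; it is judged then, once.
The state is a dict: "time": time; "q": joint angles; "joint_vel": joint speeds; "joint_torque": joint torques, N m; "tool_pos": TCP position; "tcp_rot": TCP orientation; "wrist_force": force on the tool from outside, world axes, zero at the start; "torque": the same for the moment, N m; "width": opening from 0.0 (shut) to 1.0 (fully open); "grip_force": force on a finger pad.
Only numpy, scipy, OpenCV 4.12 (cv2) and the standard library are available. Lean on these libraries where they do the work, as an engineer would, in place of code of your own. Each camera call takes 0.05 s, during which the arm holds its last target. There are 200 camera calls.

## Working session

There is one attempt and no reset: what is moved stays moved. The work goes in short steps, Python scripts to look and compute and a tool call to move; the robot and the scene stay as the last step left them, time stands still between calls to the robot, and variables do not carry over. Pictures are saved under pics/ and viewed, at most 14 in all, crops included, and the job is handed in when it is done.

Besides the shell and the picture viewer there is one more tool, called after ">>>" as a command line: name --argument value ..., lists and objects as JSON in quotes. step_arm: Moves the arm, as the interface text tells. Its arguments: {"type":"object","properties":{"commands":{"type":"array","items":{"type":"object","properties":{"fingers":{"type":"number"},"dx":{"type":"number"},"dy":{"type":"number"},"dz":{"type":"number"},"roll":{"type":"number"}}}},"squeeze":{"type":"number"}},"required":["commands"]}

```bash
mkdir -p pics; ls; python3 - <<'E'
from workcell import *
import cv2,numpy as np
for n in("top","scene"):
    p,d=read_camera(n); cv2.imwrite(f"pics/{n}0.png",p); np.savez(f"{n}0.npz",p=p,d=d)
    c=calibration(n); print({k:np.round(v,4).tolist() if not isinstance(v,str) else v for k,v in c.items()})
s=read_state(); print(s)
E
```

```text
pics
{'intrinsics': [[402.9334, 0.0, 317.076], [0.0, 402.9334, 200.8419], [0.0, 0.0, 1.0]], 'world_to_cam': [[-0.0264, -0.9996, 0.0021, 0.0679], [0.9876, -0.0257, 0.1546, -0.5638], [-0.1544, 0.0062, 0.988, -0.9633], [0.0, 0.0, 0.0, 1.0]]}
{'intrinsics': [[489.9615, 0.0, 320.9535], [0.0, 489.9615, 194.7072], [0.0, 0.0, 1.0]], 'world_to_cam': [[0.741, -0.6714, 0.0115, -0.3807], [0.284, 0.3289, 0.9007, -0.2333], [-0.6085, -0.6642, 0.4344, -0.7264], [0.0, 0.0, 0.0, 1.0]]}
{'time': 0.1, 'q': array([ 1.15610858e+00,  2.64707202e-01,  1.60524902e+00,  2.38256981e-06,
        1.27370672e+00, -3.68799032e-02]), 'joint_vel': array([ 0.00024841, -0.00191689, -0.00329446,  0.00032229, -0.00062203,
        0.00169355]), 'joint_torque': array([ 1.59515334e-03, -5.16708577e+01, -3.68587697e+01, -5.43681870e-05,
        6.36857265e-03,  3.40360418e-05]), 'tool_pos': array([0.24869631, 0.62674505, 0.20686052]), 'tcp_rot': array([-0.58984923, -3.08524657,  0.0031682 ]), 'wrist_force': array([0.51052314, 0.07697206, 0.37724295]), 'torque': array([ 0.00782648, -0.03807159,  0.05790578]), 'grip_force': 0.0, 'width': 0.9972630331607563}
```

View pics/top0.png

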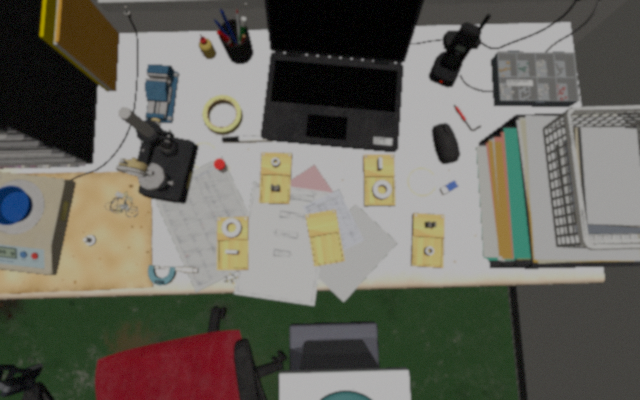

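View pics/scene0.png

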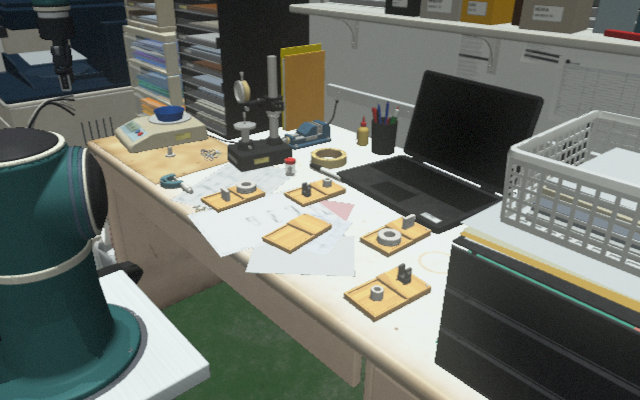

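```bash
python3 - <<'E'
import cv2,numpy as np
p=cv2.imread("pics/top0.png")
cv2.imwrite("pics/c1.png",cv2.resize(p[140:280,200:460],None,fx=3,fy=3,interpolation=cv2.INTER_CUBIC))
a=[p[145:210,255:302],p[148:212,355:402],p[210:275,210:257],p[207:272,405:452],p[204:269,302:349]]
a=[cv2.resize(x,(282,390 if x.shape[0]==65 else 384),interpolation=cv2.INTER_CUBIC)[:384] for x in a]
r=np.hstack(a[:5]); r=cv2.resize(r,(800,int(384*800/1410))); 
s=cv2.imread("pics/scene0.png")[145:325,190:450]
s=cv2.resize(s,(780,540),interpolation=cv2.INTER_CUBIC)
cv2.imwrite("pics/c2.png",s)
E
```

```text
(no output)
```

View pics/c1.png

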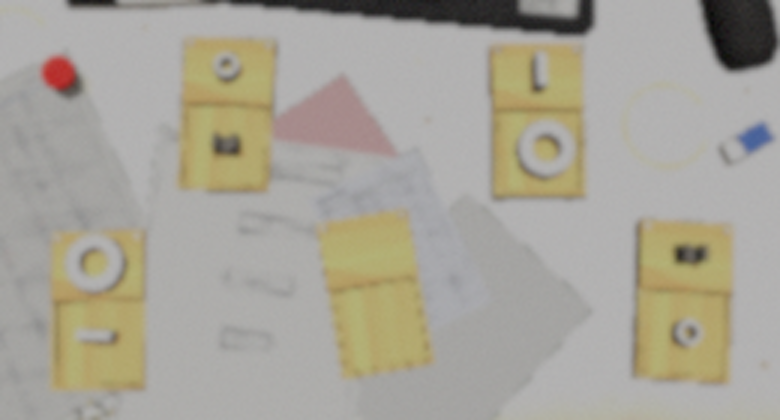

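View pics/c2.png

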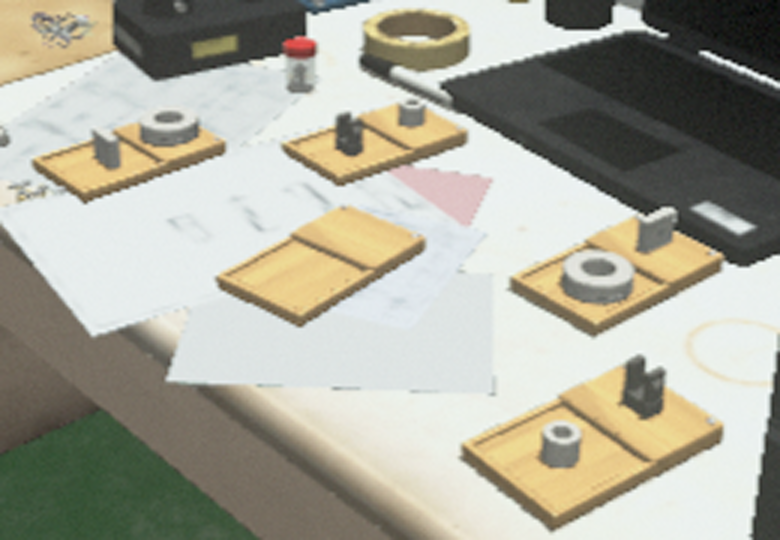

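```bash
cat > h.py <<'E'
import cv2,numpy as np
from workcell import *
def ray(n,uv,z):
    c=calibration(n);K=c["intrinsics"];T=c["world_to_cam"]
    uv=np.atleast_2d(np.asarray(uv,float)); d=np.c_[uv,np.ones(len(uv))]@np.linalg.inv(K).T*[1,-1,-1]
    R=T[:3,:3];o=-R.T@T[:3,3];d=d@R
    return (o+d*((z-o[2])/d[:,2])[:,None])[:,:2]
def proj(n,P):
    c=calibration(n);T=c["world_to_cam"];q=np.atleast_2d(P)@T[:3,:3].T+T[:3,3];q=q*[1,-1,-1]@c["intrinsics"].T
    return q[:,:2]/q[:,2:]
def yellow(p):
    h=cv2.cvtColor(cv2.GaussianBlur(p,(3,3),0),cv2.COLOR_BGR2HSV)
    return ((h[...,0]>12)&(h[...,0]<34)&(h[...,1]>75)&(h[...,2]>80)).astype(np.uint8)
def trays(n,p,guess=None):
    S=4;q=cv2.resize(p,None,fx=S,fy=S,interpolation=cv2.INTER_CUBIC);m=yellow(q)
    cs,_=cv2.findContours(m,cv2.RETR_EXTERNAL,cv2.CHAIN_APPROX_NONE);out=[]
    for c in cs:
        uv=(cv2.convexHull(c).reshape(-1,2)+.5)/S-.5
        W=ray(n,uv,.011)
        (cx,cy),(w,h),a=cv2.minAreaRect((W*1000).astype(np.float32))
        if 110<max(w,h)<160 and 60<min(w,h)<105:
            b=np.deg2rad(a if w>h else a+90); b=(b+np.pi/2)%np.pi-np.pi/2
            out.append((cx,cy,w,h,b))
    return out
def parts(n,p,seat,yaw,h,r=.034):
    # non-yellow blob inside pocket; centroid of filled silhouette at mid-height
    S=4;q=cv2.resize(p,None,fx=S,fy=S,interpolation=cv2.INTER_CUBIC);m=1-yellow(q)
    c,s=np.cos(yaw),np.sin(yaw);R=np.array([[c,-s],[s,c]])
    P=np.array([[-1,-1],[1,-1],[1,1],[-1,1]])*r@R.T+seat
    top=proj(n,np.c_[P,np.full(4,.008)]); top2=proj(n,np.c_[(P-seat)*.8+seat,np.full(4,.008+h)])
    hull=cv2.convexHull(np.r_[top,top2].astype(np.float32)).reshape(-1,2)
    k=np.zeros_like(m);cv2.fillPoly(k,[np.int32((hull+.5)*S)],1);m=m&k
    cs,_=cv2.findContours(m,cv2.RETR_EXTERNAL,cv2.CHAIN_APPROX_NONE)
    c=max(cs,key=cv2.contourArea);M=cv2.moments(c);uv=np.array([M["m10"]/M["m00"],M["m01"]/M["m00"]])
    g=(c.reshape(-1,2)+.5)/S-.5
    rect=cv2.minAreaRect((ray(n,g,.008+h)*1000).astype(np.float32))
    return ray(n,(uv+.5)/S-.5,.008+h/2)[0],rect,M["m00"]/S/S
E
python3 - <<'E'
from h import *
p={n:cv2.imread(f"pics/{n}0.png") for n in("top","scene")}
T={}
for n in p:
    print(n)
    for cx,cy,w,h,b in trays(n,p[n]):
        print(np.round([cx,cy,w,h,np.rad2deg(b)],1),"seat",np.round([cx-27.5*np.cos(b),cy-27.5*np.sin(b)],1))
        if n=="top": 
            s=np.array([cx-27.5*np.cos(b),cy-27.5*np.sin(b)])/1000
            k=("A" if s[0]>.55 else "C") if s[1]>.1 else ("E" if s[1]>-.0 else None)
            T[tuple(s)]=b
H=[.03,.015,.025,.018]
for s,b in T.items():
    print("tray",np.round(s,3))
    for n in p:
        for h in (.015,.025,.03): 
            try: c,r,a=parts(n,p[n],np.array(s),b,h);print(n,h,np.round(c*1000,1),np.round(r[1],1),round(r[2],1),round(a))
            except Exception as e: print(n,h,"none")
for u in ((220,165),): print("vial",ray("top",[u],.044))
print("scope",ray("top",[(190,190),(165,160)],.05)); 
R=cv2.Rodrigues(read_state()["tcp_rot"])[0];print(R.round(3))
E
```

```text
top
[468.1 271.5 132.   76.4   0. ] seat [440.6 271.5]
[ 462.8 -225.    78.5  131.7   -5.3] seat [ 435.4 -222.5]
[476.3  36.8 131.1  75.5   8.2] seat [449.1  32.8]
[ 622.3 -108.6   77.4  132.9   -1.5] seat [ 594.8 -107.9]
[634.5 160.3  76.8 132.4  -3.4] seat [607.1 161.9]
scene
[ 462.5 -228.6   88.6  143.6   -5.2] seat [ 435.1 -226.1]
[ 623.5 -112.8   89.6  149.7   -1.2] seat [ 596.  -112.3]
[476.1  32.7 146.1  88.7   8.6] seat [448.9  28.6]
[4.686e+02 2.661e+02 1.428e+02 9.530e+01 2.000e-01] seat [441.1 265.9]
[635.1 155.9  94.8 145.1  -3.3] seat [607.6 157.4]
tray [0.441 0.272]
top 0.015 [447.  274.3] [35.8 14.4] 86.8 70
top 0.025 [446.8 273.2] [35.5 14.2] 86.8 70
top 0.03 [446.7 272.7] [35.3 14.2] 86.8 70
scene 0.015 [450.  288.2] [64.6 69.9] 28.4 139
scene 0.025 [446.8 292.2] [96.3 61.8] 54.9 236
scene 0.03 [446.5 293.1] [104.6  64.7] 51.2 288
tray [ 0.435 -0.223]
top 0.015 [ 436.2 -226.7] [25.5 26.6] 42.2 86
top 0.025 [ 436.1 -225.3] [25.2 26.4] 42.2 86
top 0.03 [ 436.  -224.6] [25.1 26.2] 42.2 86
scene 0.015 [ 440.4 -222.6] [45.4 22.7] 40.7 182
scene 0.025 [ 435.2 -226.9] [44.5
[... 322 characters left out ...]
88.5 330
top 0.025 [ 595.8 -113.7] [52.1 52.9] 88.5 330
top 0.03 [ 595.3 -113.3] [51.8 52.7] 88.5 330
scene 0.015 [ 599.3 -113.3] [74.6 51. ] 32.7 371
scene 0.025 [ 592.7 -118.6] [73.1 50. ] 32.7 373
scene 0.03 [ 589.3 -121.2] [72.4 49.5] 32.7 373
tray [0.607 0.162]
top 0.015 [607.7 161.4] [22.6 14.6] 86.2 37
top 0.025 [606.8 160.9] [22.4 14.4] 86.2 37
top 0.03 [606.3 160.7] [22.3 14.4] 86.2 37
scene 0.015 [615.4 177.2] [67.2 63.1] 17.9 132
scene 0.025 [612.9 180.6] [96.8 58. ] 44.2 212
scene 0.03 [613.4 182.2] [107.2  60.7] 40.1 264
vial [[0.6636472  0.29648448]]
scope [[0.60004742 0.36907376]
 [0.67864904 0.43376751]]
[[-0.929  0.369 -0.001]
 [ 0.369  0.929 -0.002]
 [ 0.    -0.002 -1.   ]]
```

```bash
cat > g.py <<'E'
# usage: g.py X Y Z(mm) YAW(deg of tool y line in world)
import sys
from h import *
s=read_state();R=cv2.Rodrigues(s["tcp_rot"])[0]
x,y,z,a=map(float,sys.argv[1:5])
d=R.T@(np.array([x,y,z])/1000-s["tool_pos"])
cur=np.rad2deg(np.arctan2(R[1,1],R[0,1])); dl=(a-cur+90)%180-90
print("dxyz",d.round(4),"roll",round(-dl,1),"| t",round(s["time"],1),"tcp",(s["tool_pos"]*1000).round(1),"yaw",cur.round(1),"w",round(s["width"],3),"q",s["q"].round(2))
E
python3 g.py 448 273.5 100 -3.2
```

```text
dxyz [-0.3156 -0.2546  0.1074] roll 71.6 | t 0.1 tcp [248.7 626.7 206.9] yaw 68.4 w 0.997 q [ 1.16  0.26  1.61  0.    1.27 -0.04]
```

>>> step_arm --commands '[{"fingers": 0.2,"dx": -0.158,"dy": -0.127,"dz": 0.05,"roll": 36},{"fingers": 0.2,"dx": -0.158,"dy": -0.127,"dz": 0.05,"roll": 36},{"fingers": 0.2,"dx": -0.158,"dy": -0.127,"dz": 0.05,"roll": 36},{"fingers": 0.2,"dx": -0.3156,"dy": -0.2546,"dz": 0.107,"roll": 71.6},{"fingers": 0.2,"dx": -0.3156,"dy": -0.2546,"dz": 0.107,"roll": 71.6},{"fingers": 0.2,"dx": -0.3156,"dy": -0.2546,"dz": 0.107,"roll": 71.6},{"fingers": 0.2,"dx": -0.3156,"dy": -0.2546,"dz": 0.107,"roll": 71.6},{"fingers": 0.2,"dx": -0.3156,"dy": -0.2546,"dz": 0.107,"roll": 71.6}]' --squeeze 40

```text
time: 1.1
tool_pos: [0.4482, 0.2712, 0.0994]
tcp_rot: [-2.288, -2.152, 0.005]
wrist_force: [-0.5, 0.2, -0.5]
width: 0.4
grip_force: 0.0
```

```bash
python3 g.py 448 273.5 11 -3.2
```

```text
dxyz [ 0.0025 -0.0001  0.0884] roll -0.3 | t 1.1 tcp [448.2 271.2  99.4] yaw -3.5 w 0.4 q [ 0.5   0.08  2.03 -0.    1.03  0.56]
```

>>> step_arm --commands '[{"fingers": 0.2,"dz": 0.05},{"fingers": 0.2,"dz": 0.08},{"fingers": 0.2,"dz": 0.089},{"fingers": 0.2,"dz": 0.089},{"fingers": 0.2,"dz": 0.089}]'

```text
invalid input
```

```bash
python3 g.py 448 273.5 11 -3.2;python3 - <<'E'
from h import *
p,d=read_camera("scene");a=cv2.resize(p[150:230,180:300],(600,400),interpolation=2)
q,d=read_camera("top");b=cv2.resize(q[190:290,190:290],(400,400),interpolation=2)
cv2.imwrite("pics/g1.png",cv2.resize(np.hstack([a,b]),(800,320)))
E
```

```text
dxyz [ 0.0025 -0.0001  0.0884] roll -0.3 | t 1.1 tcp [448.2 271.2  99.4] yaw -3.5 w 0.4 q [ 0.5   0.08  2.03 -0.    1.03  0.56]
```

View pics/g1.png

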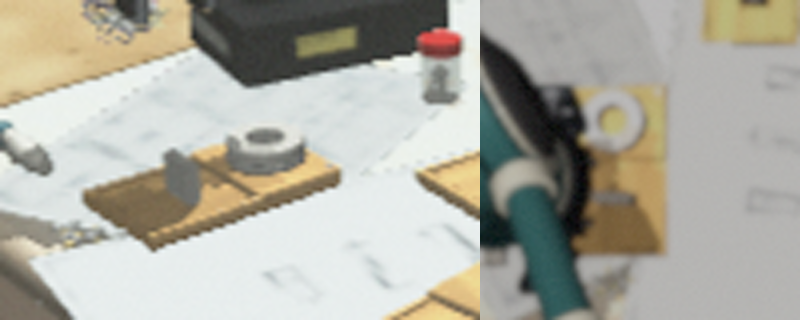

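>>> step_arm --commands '[{"fingers": 0.2,"dx": 0,"dy": 0,"dz": 0.05,"roll": 0},{"fingers": 0.2,"dx": 0,"dy": 0,"dz": 0.08,"roll": 0},{"fingers": 0.2,"dx": 0,"dy": 0,"dz": 0.089,"roll": 0},{"fingers": 0.2,"dx": 0,"dy": 0,"dz": 0.089,"roll": 0},{"fingers": 0.2,"dx": 0,"dy": 0,"dz": 0.089,"roll": 0}]' --squeeze 40

```text
time: 1.82
tool_pos: [0.4497, 0.2756, 0.0138]
tcp_rot: [2.282, 2.158, 0.005]
wrist_force: [-0.6, -0.1, -0.7]
width: 0.402
grip_force: 0.0
```

```bash
python3 g.py 448 273.5 11 -3.2;python3 - <<'E'
from h import *
p,d=read_camera("scene");a=cv2.resize(p[130:230,180:300],(600,500),interpolation=2)
cv2.imwrite("pics/g2.png",a)
E
```

```text
dxyz [-0.0022 -0.0016  0.0027] roll 0.0 | t 1.8 tcp [449.7 275.6  13.8] yaw -3.2 w 0.402 q [0.5  0.19 2.09 0.   0.86 0.56]
```

View pics/g2.png

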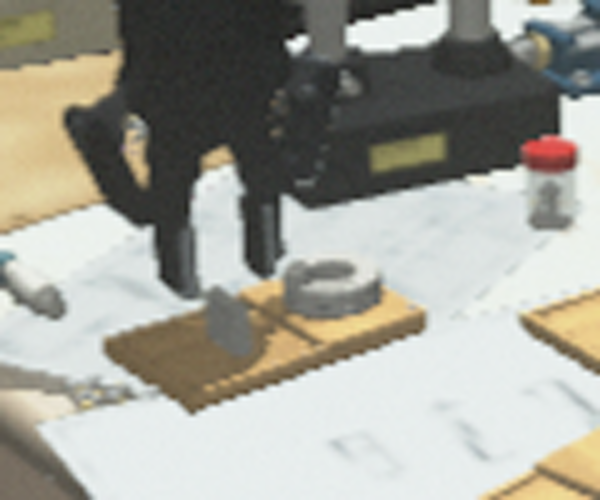

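```bash
python3 - <<'E'
from h import *
s=read_state();R=cv2.Rodrigues(s["tcp_rot"])[0];t=s["tool_pos"]
for o in([0,0,0],[0,.017,0],[0,-.017,0],[0,.017,-.04],[0,-.017,-.04]):
    q=proj("scene",t+R@np.array(o))[0];print(o,q.round(1),((q-[180,130])*5).round())
for P in([.448,.2735,.008],[.448,.2735,.033],[.448,.2585,.033],[.448,.2885,.033]):
    q=proj("scene",P)[0];print(P,((q-[180,130])*5).round())
p,d=read_camera("scene")
def pt(u,v):
    c=calibration("scene");z=d[v,u];q=np.linalg.inv(c["intrinsics"])@[u,v,1]*z*[1,-1,-1];T=c["world_to_cam"];return (T[:3,:3].T@(q-T[:3,3])).round(3)
for u,v in((216,184),(217,187),(232,182),(226,193),(226,197),(224,190),(245,187)):print((u,v),pt(u,v))
E
```

```text
[0, 0, 0] [224.3 195.8] [221. 329.]
[0, 0.017, 0] [230.5 193.9] [253. 319.]
[0, -0.017, 0] [217.9 197.7] [190. 339.]
[0, 0.017, -0.04] [229.3 178.8] [247. 244.]
[0, -0.017, -0.04] [216.5 182.4] [183. 262.]
[0.448, 0.2735, 0.008] [221. 342.]
[0.448, 0.2735, 0.033] [217. 295.]
[0.448, 0.2585, 0.033] [235. 305.]
[0.448, 0.2885, 0.033] [201. 285.]
(216, 184) [0.426 0.268 0.055]
(217, 187) [0.427 0.266 0.047]
(232, 182) [0.468 0.266 0.048]
(226, 193) [0.446 0.26  0.028]
(226, 197) [0.445 0.259 0.018]
(224, 190) [0.444 0.265 0.034]
(245, 187) [0.498 0.257 0.029]
```

```bash
python3 - <<'E'
from h import *
s=read_state();print(s["time"],s["tool_pos"],s["joint_vel"].round(3),s["q"].round(3),s["wrist_force"])
p,d=read_camera("scene")
c=calibration("scene");T=c["world_to_cam"]
def pt(u,v):
    z=d[v,u];q=np.linalg.inv(c["intrinsics"])@[u,v,1]*z*[1,-1,-1];return (T[:3,:3].T@(q-T[:3,3])).round(3)
for u in(216,232):
  for v in range(172,200,2):print((u,v),pt(u,v),p[v,u])
cv2.imwrite("pics/g3.png",p)
E
```

```text
1.925 [0.44970713 0.27528708 0.01373846] [-0.005 -0.     0.006 -0.001 -0.002 -0.001] [0.502 0.19  2.09  0.    0.858 0.558] [-0.39048377 -0.57643323  0.75206267]
(216, 172) [0.428 0.266 0.085] [50 56 55]
(216, 174) [0.425 0.262 0.082] [54 54 54]
(216, 176) [0.424 0.261 0.078] [88 88 86]
(216, 178) [0.427 0.267 0.07 ] [88 89 85]
(216, 180) [0.426 0.266 0.066] [90 91 86]
(216, 182) [0.426 0.267 0.06 ] [84 86 82]
(216, 184) [0.425 0.266 0.055] [75 77 75]
(216, 186) [0.426 0.268 0.05 ] [67 69 65]
(216, 188) [0.425 0.267 0.045] [89 89 84]
(216, 190) [0.466 0.341 0.001] [215 218 211]
(216, 192) [0.45  0.314 0.01 ] [190 201 199]
(216, 194) [0.445 0.305 0.009] [ 80 111 129]
(216, 196) [0.439 0.296 0.009] [ 74 101 119]
(216, 198) [0.433 0.287 0.009] [ 78 107 124]
(232, 172) [0.469 0.264 0.074] [67 69 65]
(232, 174) [0.468 0.263 0.07 ] [63 67 63]
(232, 176) [0.465 0.259 0.067] [61 63 61]
(232, 178) [0.468 0.264 0.059] [54 58 56]
(232, 180) [0.466 0.262 0.055] [54 55 54]
(232, 182) [0.465 0.261 0.051] [53 55 54]
(232, 184) [0.468 0.267 0.042] [54 55 53]
(232, 186) [0.491 0.305 0.017] [163 199 217]
(232, 188) [0.486 0.298 0.015] [133 194 227]
(232, 190) [0.48  0.289 0.015] [108 157 188]
(232, 192) [0.478 0.286 0.011] [ 72  98 113]
(232, 194) [0.472 0.276 0.011] [ 92 129 152]
(232, 196) [0.468 0.271 0.009] [ 81 104 122]
(232, 198) [0.462 0.261 0.009] [ 81 109 124]
```

View pics/g3.png

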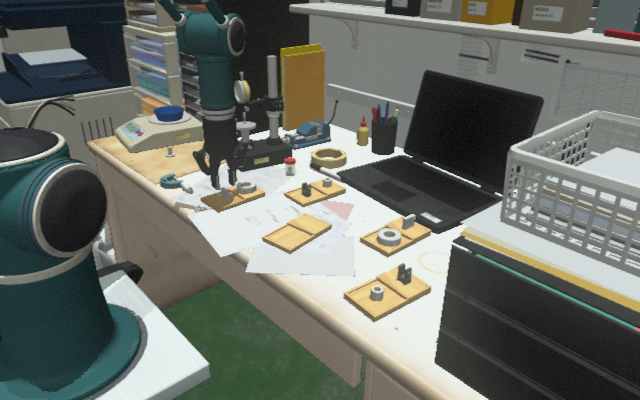

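```bash
python3 - <<'E'
from h import *
print(proj("scene",[.2487,.6267,.2069]))
z=np.load("scene0.npz");p=z["p"];d=z["d"]
c=calibration("scene");T=c["world_to_cam"]
def pt(u,v):
    q=np.linalg.inv(c["intrinsics"])@[u,v,1]*d[v,u]*[1,-1,-1];return (T[:3,:3].T@(q-T[:3,3])).round(3)
for u in(58,64,70):
  for v in range(70,104,4):print((u,v),pt(u,v),p[v,u])
cv2.imwrite("pics/s0.png",cv2.resize(p[20:140,10:130],(600,600),interpolation=2))
# FK sanity: known desk/depth check
E
```

```text
[[ 70.78115005 101.22374581]]
(58, 70) [0.219 0.561 0.297] [51 49 45]
(58, 74) [0.221 0.578 0.285] [19 22 20]
(58, 78) [0.222 0.587 0.274] [62 59 54]
(58, 82) [0.484 1.642 0.042] [50 40 31]
(58, 86) [0.467 1.584 0.038] [58 45 34]
(58, 90) [0.456 1.554 0.028] [62 47 37]
(58, 94) [0.441 1.508 0.023] [40 35 29]
(58, 98) [0.427 1.465 0.017] [84 87 85]
(58, 102) [0.424 1.464 0.002] [126 129 125]
(64, 70) [0.229 0.554 0.297] [33 31 29]
(64, 74) [-0.094 -0.661  0.53 ] [17 18 17]
(64, 78) [0.231 0.574 0.275] [62 60 57]
(64, 82) [0.229 0.573 0.266] [37 38 36]
(64, 86) [0.228 0.576 0.257] [29 29 24]
(64, 90) [0.228 0.583 0.246] [103 102  96]
(64, 94) [0.462 1.504 0.02 ] [34 31 22]
(64, 98) [0.455 1.487 0.008] [68 75 72]
(64, 102) [ 0.447  1.471 -0.004] [ 98 104 105]
(70, 70) [0.272 0.663 0.274] [31 32 31]
(70, 74) [0.27  0.662 0.265] [31 34 30]
(70, 78) [0.268 0.664 0.255] [39 39 36]
(70, 82) [0.267 0.667 0.244] [71 73 67]
(70, 86) [0.241 0.576 0.255] [97 95 91]
(70, 90) [0.239 0.578 0.245] [85 85 78]
(70, 94) [0.486 1.508 0.016] [64 58 51]
(70, 98) [0.479 1.496 0.002] [105 111 111]
(70, 102) [ 0.475  1.493 -0.013] [100 110 112]
```

View pics/s0.png

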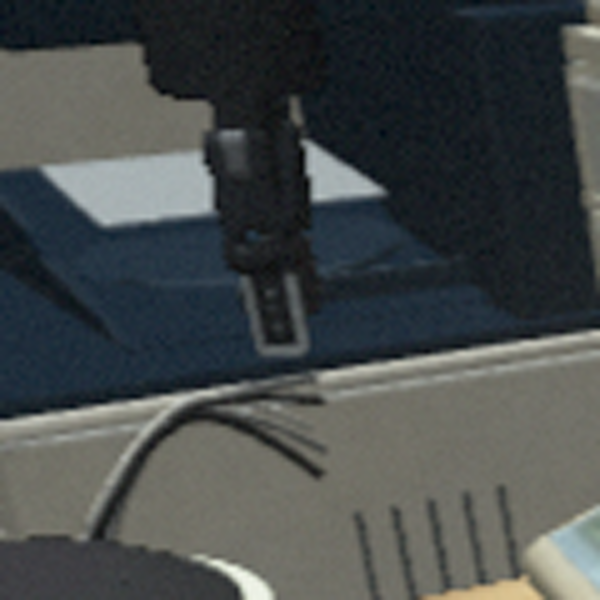

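The reported TCP sits about 30 mm below the fingertips seen in the image, so I'll go down by camera and watch the force.

>>> step_arm --commands '[{"fingers": 0.2,"dx": 0,"dy": 0,"dz": 0.01,"roll": 0},{"fingers": 0.2,"dx": 0,"dy": 0,"dz": 0.018,"roll": 0},{"fingers": 0.2,"dx": 0,"dy": 0,"dz": 0.018,"roll": 0},{"fingers": 0.2,"dx": 0,"dy": 0,"dz": 0.018,"roll": 0}]'

```text
time: 2.48
tool_pos: [0.4482, 0.2742, -0.0063]
tcp_rot: [-2.283, -2.157, 0.001]
wrist_force: [0.2, 0.8, 0.1]
width: 0.402
grip_force: 0.0
```

```bash
cat > tip.py <<'E'
from h import *
import sys
s=read_state();print(s["time"],s["tool_pos"].round(4),s["wrist_force"].round(1),s["width"])
p,d=read_camera("scene");c=calibration("scene");T=c["world_to_cam"]
v,u=np.mgrid[:400,:640];q=np.stack([u,v,np.ones_like(u)],-1)@np.linalg.inv(c["intrinsics"]).T*d[...,None]*[1,-1,-1]
W=(q-T[:3,3])@T[:3,:3]
dark=(p.max(2)<125)&(np.ptp(p,2)<15 if False else (p.max(2).astype(int)-p.min(2)<14))&(d>0)
t=s["tool_pos"];R=cv2.Rodrigues(s["tcp_rot"])[0]
L=(W-t)@R
m=dark&(abs(L[...,0])<.016)&(abs(L[...,1])<.06)&(L[...,2]<.02)&(L[...,2]>-.075)
for sgn in(-1,1):
    k=m&(L[...,1]*sgn>.004);z=L[k]
    if len(z): 
        e=np.sort(z[:,2])[-6:];lo=z[z[:,2]>np.median(e)-.02];print(sgn,len(z),"tip z local",e.round(3),"y rng",np.percentile(lo[:,1],[5,95]).round(3),"x med",np.median(lo[:,0]).round(3),"world tip z",W[k][:,2].min().round(3))
cv2.imwrite(sys.argv[1],cv2.resize(p[130:230,180:300],(600,500),interpolation=2)) if len(sys.argv)>1 else 0
E
python3 tip.py pics/g4.png
```

```text
2.475 [ 0.4482  0.2742 -0.0063] [0.2 0.8 0.1] 0.40248893124258356
-1 155 tip z local [-0.022 -0.021 -0.021 -0.02  -0.02  -0.019] y rng [-0.03  -0.004] x med -0.009 world tip z 0.012
1 197 tip z local [-0.025 -0.023 -0.023 -0.022 -0.021 -0.019] y rng [0.017 0.048] x med -0.006 world tip z 0.013
```

View pics/g4.png

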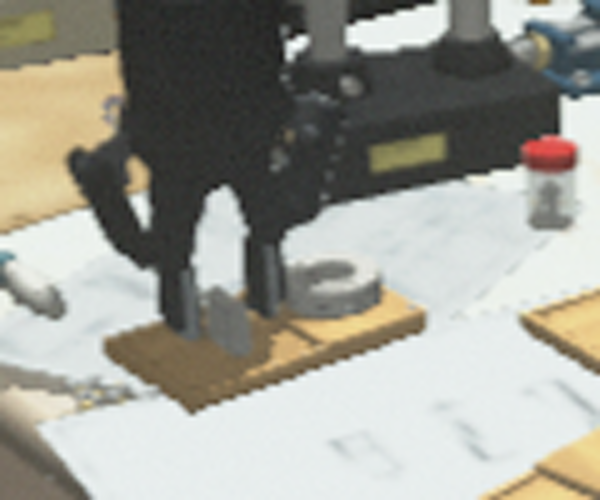

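>>> step_arm --commands '[{"fingers": 0.2,"dx": 0,"dy": 0,"dz": 0.006,"roll": 0},{"fingers": 0.2,"dx": 0,"dy": 0,"dz": 0.006,"roll": 0},{"fingers": 0.9,"dx": 0,"dy": 0,"dz": 0.006,"roll": 0},{"fingers": 0.9,"dx": 0,"dy": 0,"dz": 0.006,"roll": 0},{"fingers": 0.9,"dx": 0,"dy": 0,"dz": 0.006,"roll": 0},{"fingers": 0.9,"dx": 0,"dy": 0,"dz": 0.006,"roll": 0},{"fingers": 0.9,"dx": 0,"dy": 0,"dz": 0.006,"roll": 0},{"fingers": 0.9,"dx": 0,"dy": 0,"dz": 0.006,"roll": 0}]' --squeeze 40

```text
time: 3.52
tool_pos: [0.4486, 0.2744, -0.0118]
tcp_rot: [2.283, 2.158, 0.001]
wrist_force: [-0.5, 0.7, 1.1]
width: 0.096
grip_force: 42.3
```

```bash
python3 tip.py pics/g5.png; python3 g.py 451 33 80 8.4
```

```text
3.525 [ 0.4486  0.2744 -0.0118] [-0.5  0.7  1.1] 0.09571483099471749
-1 139 tip z local [-0.028 -0.027 -0.027 -0.026 -0.025 -0.024] y rng [-0.017 -0.004] x med -0.009 world tip z 0.012
1 166 tip z local [-0.029 -0.029 -0.029 -0.029 -0.028 -0.027] y rng [0.006 0.056] x med -0.008 world tip z 0.015
dxyz [-0.2409  0.0161 -0.0918] roll -11.6 | t 3.6 tcp [448.6 274.4 -11.8] yaw -3.2 w 0.093 q [0.5  0.23 2.1  0.   0.81 0.56]
```

View pics/g5.png

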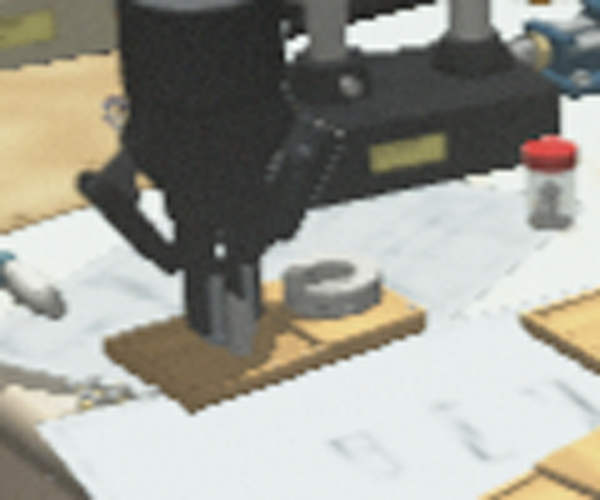

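>>> step_arm --commands '[{"fingers": 0.9,"dx": 0,"dy": 0,"dz": -0.03,"roll": 0},{"fingers": 0.9,"dx": -0.03,"dy": 0.002,"dz": -0.07,"roll": 0},{"fingers": 0.9,"dx": -0.085,"dy": 0.006,"dz": -0.07,"roll": 0},{"fingers": 0.9,"dx": -0.14,"dy": 0.01,"dz": -0.07,"roll": 0},{"fingers": 0.9,"dx": -0.195,"dy": 0.013,"dz": -0.07,"roll": 0},{"fingers": 0.9,"dx": -0.241,"dy": 0.016,"dz": -0.07,"roll": 0},{"fingers": 0.9,"dx": -0.241,"dy": 0.016,"dz": -0.07,"roll": 0},{"fingers": 0.9,"dx": -0.241,"dy": 0.016,"dz": -0.07,"roll": 0}]'

```text
time: 4.58
tool_pos: [0.4504, 0.0329, 0.0579]
tcp_rot: [-2.284, -2.156, 0.0]
wrist_force: [0.7, -0.0, -1.7]
width: 0.091
grip_force: 42.1
```

```bash
python3 g.py 451 33 -11.3 -3.2
```

```text
dxyz [0.0001 0.0006 0.0692] roll -0.1 | t 4.6 tcp [450.4  32.9  57.9] yaw -3.3 w 0.091 q [ 0.02 -0.01  2.21  0.    0.94  0.07]
```

>>> step_arm --commands '[{"fingers": 0.9,"dx": 0,"dy": 0,"dz": 0.04,"roll": 0},{"fingers": 0.9,"dx": 0,"dy": 0,"dz": 0.06,"roll": 0},{"fingers": 0.9,"dx": 0,"dy": 0,"dz": 0.066,"roll": 0},{"fingers": 0.9,"dx": 0,"dy": 0,"dz": 0.0685,"roll": 0},{"fingers": 0.9,"dx": 0,"dy": 0,"dz": 0.0685,"roll": 0},{"fingers": 0.9,"dx": 0,"dy": 0,"dz": 0.0685,"roll": 0}]'

```text
time: 5.32
tool_pos: [0.4517, 0.033, -0.0095]
tcp_rot: [2.282, 2.157, 0.002]
wrist_force: [1.0, -0.1, -0.5]
width: 0.096
grip_force: 42.1
```

```bash
python3 tip.py; python3 g.py 451 33 -11.3 -3.2
```

```text
5.325 [ 0.4517  0.033  -0.0095] [ 1.  -0.1 -0.5] 0.09586821630663966
-1 181 tip z local [-0.027 -0.027 -0.027 -0.026 -0.025 -0.025] y rng [-0.018 -0.005] x med -0.009 world tip z 0.015
1 133 tip z local [-0.038 -0.037 -0.036 -0.033 -0.03  -0.02 ] y rng [0.004 0.018] x med -0.008 world tip z 0.011
dxyz [ 0.0001 -0.0006  0.0017] roll -0.0 | t 5.4 tcp [451.6  32.9  -9.6] yaw -3.2 w 0.096 q [0.02 0.1  2.25 0.   0.79 0.07]
```

>>> step_arm --commands '[{"fingers": 0.9,"dx": 0,"dy": 0,"dz": 0.0015,"roll": 0},{"fingers": 0.9,"dx": 0,"dy": 0,"dz": 0.0015,"roll": 0},{"fingers": 0.9,"dx": 0,"dy": 0,"dz": 0.0015,"roll": 0}]'

```text
time: 5.75
tool_pos: [0.4509, 0.0327, -0.0118]
tcp_rot: [2.283, 2.157, 0.0]
wrist_force: [-0.6, -0.2, 0.5]
width: 0.093
grip_force: 42.2
```

```bash
python3 g.py 451 33 -11.3 -3.2; python3 -c "
from h import *
print(read_state()['wrist_force'])"
```

```text
dxyz [ 0.0003  0.0001 -0.0005] roll -0.1 | t 5.8 tcp [450.9  32.7 -11.8] yaw -3.3 w 0.093 q [ 0.02  0.1   2.25 -0.    0.78  0.07]
[-0.58419661 -0.22213424  0.50076905]
```

>>> step_arm --commands '[{"fingers": 0.2,"dx": 0,"dy": 0,"dz": 0,"roll": 0},{"fingers": 0.2,"dx": 0,"dy": 0,"dz": 0,"roll": 0},{"fingers": 0.2,"dx": 0,"dy": 0,"dz": 0,"roll": 0},{"fingers": 0.2,"dx": 0,"dy": 0,"dz": -0.03,"roll": 0},{"fingers": 0.2,"dx": 0,"dy": 0,"dz": -0.08,"roll": 0},{"fingers": -0.6,"dx": 0,"dy": 0,"dz": -0.1,"roll": 0}]'

```text
time: 6.5
tool_pos: [0.4528, 0.0329, 0.0911]
tcp_rot: [2.281, 2.155, 0.006]
wrist_force: [-0.4, 0.6, -0.5]
width: 0.6
grip_force: 0.0
```

>>> step_arm --commands '[{"fingers": -0.6,"dx": -0.014,"dy": 0.016,"dz": 0,"roll": 10},{"fingers": -0.6,"dx": -0.034,"dy": 0.038,"dz": 0,"roll": 20},{"fingers": -0.6,"dx": -0.051,"dy": 0.057,"dz": 0,"roll": 30},{"fingers": -0.6,"dx": -0.068,"dy": 0.076,"dz": 0,"roll": 40},{"fingers": -0.6,"dx": -0.085,"dy": 0.095,"dz": 0,"roll": 50},{"fingers": -0.6,"dx": -0.102,"dy": 0.114,"dz": 0,"roll": 60},{"fingers": -0.6,"dx": -0.12,"dy": 0.134,"dz": 0,"roll": 70},{"fingers": -0.6,"dx": -0.138,"dy": 0.155,"dz": 0,"roll": 80}]'

```text
time: 7.5
tool_pos: [0.5981, -0.1143, 0.0878]
tcp_rot: [-3.136, -0.176, 0.001]
wrist_force: [-1.1, 1.0, 0.7]
width: 0.801
grip_force: 0.0
```

```bash
python3 g.py 598 -114 40 88.6
```

```text
dxyz [ 0.     -0.0003  0.0478] roll 7.8 | t 7.5 tcp [ 598.1 -114.3   87.8] yaw -83.6 w 0.801 q [-0.23  0.24  1.87  0.    1.04  1.23]
```

>>> step_arm --commands '[{"fingers": -0.6,"dx": 0,"dy": 0,"dz": 0.03,"roll": 7.8},{"fingers": -0.6,"dx": 0,"dy": 0,"dz": 0.07,"roll": 7.8},{"fingers": -0.6,"dx": 0,"dy": 0,"dz": 0.09,"roll": 7.8},{"fingers": -0.6,"dx": 0,"dy": 0,"dz": 0.094,"roll": 7.8},{"fingers": -0.6,"dx": 0,"dy": 0,"dz": 0.094,"roll": 7.8}]'

```text
time: 8.12
tool_pos: [0.5984, -0.1138, -0.0052]
tcp_rot: [3.141, -0.028, 0.002]
wrist_force: [0.6, 0.0, 0.2]
width: 0.796
grip_force: 0.0
```

```bash
sed -i 's/p\[130:230,180:300\]/p[int(sys.argv[2])-60:int(sys.argv[2])+40,int(sys.argv[3])-60:int(sys.argv[3])+60]/' tip.py; python3 tip.py pics/r1.png 240 390; python3 g.py 598 -114 -17 88.6
```

```text
8.125 [ 0.5984 -0.1138 -0.0052] [0.6 0.  0.2] 0.796134550728384
-1 252 tip z local [-0.018 -0.017 -0.017 -0.016 -0.016 -0.016] y rng [-0.035 -0.005] x med 0.003 world tip z 0.011
1 245 tip z local [-0.016 -0.016 -0.015 -0.015 -0.008 -0.006] y rng [0.007 0.036] x med -0.003 world tip z 0.001
dxyz [-0.001   0.0001  0.0124] roll 0.4 | t 8.2 tcp [ 598.9 -113.9   -4.6] yaw -91.0 w 0.803 q [-0.23  0.35  1.92 -0.    0.87  1.36]
```

View pics/r1.png

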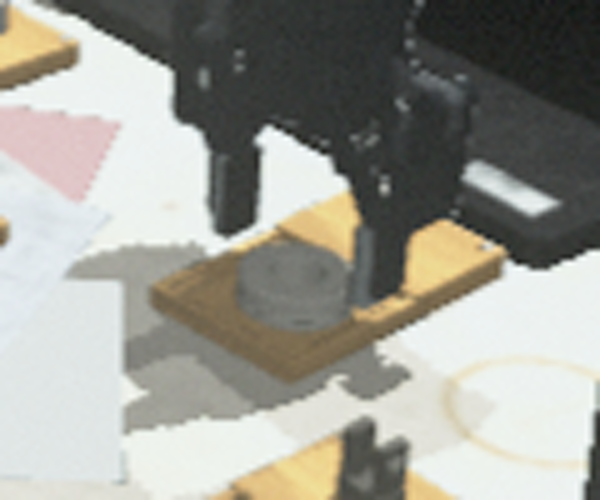

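```bash
python3 - <<'E'
from h import *
p,d=read_camera("scene");c=calibration("scene");T=c["world_to_cam"]
def pt(u,v):
    q=np.linalg.inv(c["intrinsics"])@[u,v,1]*d[v,u]*[1,-1,-1];return (T[:3,:3].T@(q-T[:3,3])).round(3)
for u in(377,406):
  for v in range(220 if u<400 else 232,246 if u>400 else 232,2):print((u,v),pt(u,v),p[v,u])
E
```

```text
(377, 220) [ 0.598 -0.08   0.041] [60 61 58]
(377, 222) [ 0.598 -0.081  0.037] [60 63 61]
(377, 224) [ 0.601 -0.078  0.03 ] [58 63 61]
(377, 226) [ 0.634 -0.051  0.001] [108 111 108]
(377, 228) [ 0.628 -0.056  0.001] [226 236 236]
(377, 230) [ 0.606 -0.075  0.012] [102 141 163]
(406, 232) [ 0.591 -0.161  0.051] [57 61 60]
(406, 234) [ 0.593 -0.16   0.045] [59 65 61]
(406, 236) [ 0.59  -0.163  0.043] [59 62 61]
(406, 238) [ 0.592 -0.162  0.037] [63 64 63]
(406, 240) [ 0.626 -0.138  0.008] [110 152 175]
(406, 242) [ 0.614 -0.147  0.012] [127 182 214]
(406, 244) [ 0.613 -0.148  0.008] [ 85 118 138]
```

>>> step_arm --commands '[{"fingers": -0.6,"dx": 0,"dy": 0,"dz": 0.008,"roll": 0},{"fingers": -0.6,"dx": 0,"dy": 0,"dz": 0.0125,"roll": 0},{"fingers": -0.6,"dx": 0,"dy": 0,"dz": 0.0125,"roll": 0},{"fingers": 0.2,"dx": 0,"dy": 0,"dz": 0.0125,"roll": 0},{"fingers": 0.2,"dx": 0,"dy": 0,"dz": 0.0125,"roll": 0},{"fingers": 0.2,"dx": 0,"dy": 0,"dz": 0.0125,"roll": 0},{"fingers": 0.2,"dx": 0,"dy": 0,"dz": 0.0125,"roll": 0},{"fingers": 0.2,"dx": 0,"dy": 0,"dz": 0.0125,"roll": 0}]' --squeeze 60

```text
time: 9.22
tool_pos: [0.6008, -0.1167, -0.0146]
tcp_rot: [3.137, -0.027, 0.009]
wrist_force: [-2.5, -6.4, 13.1]
width: 0.536
grip_force: 63.2
```

```bash
python3 tip.py;python3 g.py 443 271.6 50 91
```

```text
9.225 [ 0.6008 -0.1167 -0.0146] [-2.5 -6.4 13.1] 0.5361665702597485
-1 248 tip z local [-0.028 -0.027 -0.027 -0.027 -0.026 -0.024] y rng [-0.025 -0.006] x med 0.001 world tip z 0.01
1 223 tip z local [-0.026 -0.025 -0.018 -0.016 -0.016 -0.015] y rng [0.02  0.035] x med -0.009 world tip z 0.001
dxyz [-0.1641 -0.3852 -0.0673] roll -2.0 | t 9.3 tcp [ 600.8 -116.7  -14.6] yaw -91.0 w 0.537 q [-0.23  0.37  1.92 -0.    0.85  1.36]
```

>>> step_arm --commands '[{"fingers": 0.2,"dx": 0,"dy": 0,"dz": -0.01,"roll": 0},{"fingers": 0.2,"dx": 0,"dy": 0,"dz": -0.04,"roll": 0},{"fingers": 0.2,"dx": 0,"dy": 0,"dz": -0.04,"roll": 0}]'

```text
time: 9.65
tool_pos: [0.6, -0.114, 0.0239]
tcp_rot: [3.141, -0.029, 0.008]
wrist_force: [-0.2, 0.3, -1.2]
width: 0.529
grip_force: 61.6
```

```bash
python3 tip.py pics/r2.png 230 390;python3 g.py 443 271.6 30 91
```

```text
9.65 [ 0.6    -0.114   0.0239] [-0.2  0.3 -1.2] 0.5288392176451697
-1 257 tip z local [-0.028 -0.028 -0.026 -0.026 -0.026 -0.025] y rng [-0.026 -0.005] x med 0.001 world tip z 0.049
1 241 tip z local [-0.028 -0.027 -0.027 -0.027 -0.027 -0.027] y rng [0.007 0.037] x med -0.008 world tip z 0.051
dxyz [-0.1626 -0.3824 -0.0081] roll -2.0 | t 9.7 tcp [ 598.6 -113.7   22.4] yaw -91.0 w 0.531 q [-0.23  0.32  1.91  0.    0.92  1.36]
```

View pics/r2.png

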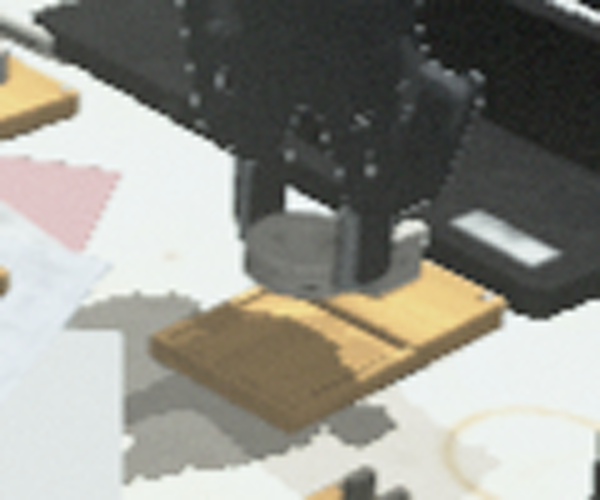

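```bash
cat > g.py <<'E'
# usage: g.py X Y Z(mm) YAW(deg of tool y line in world); averages 5 readings
import sys
from h import *
P=[];
for i in range(5):
    s=read_state();P.append(s["tool_pos"]);F=s["wrist_force"];read_camera("top")
t=np.mean(P,0);R=cv2.Rodrigues(s["tcp_rot"])[0]
x,y,z,a=map(float,sys.argv[1:5])
d=R.T@(np.array([x,y,z])/1000-t)
cur=np.rad2deg(np.arctan2(R[1,1],R[0,1])); dl=(a-cur+90)%180-90
print("dxyz",d.round(4),"roll",round(-dl,1),"| t",round(s["time"],1),"tcp",(t*1000).round(1),"sd",(np.std(P,0)*1000).round(1),"yaw",cur.round(1),"w",round(s["width"],3),"F",F.round(1),"q6",s["q"][5].round(2))
E
python3 g.py 443 271.6 50 91
```

```text
dxyz [-0.1612 -0.3822 -0.0285] roll -2.0 | t 9.9 tcp [ 597.1 -113.4   20.8] sd [0.9 0.2 0.9] yaw -91.0 w 0.535 F [-0.5 -0.1 -1.3] q6 1.36
```

>>> step_arm --commands '[{"fingers": 0.2,"dx": 0,"dy": -0.01,"dz": -0.0285,"roll": 0},{"fingers": 0.2,"dx": -0.024,"dy": -0.06,"dz": -0.0285,"roll": 0},{"fingers": 0.2,"dx": -0.048,"dy": -0.115,"dz": -0.0285,"roll": 0},{"fingers": 0.2,"dx": -0.071,"dy": -0.17,"dz": -0.0285,"roll": 0},{"fingers": 0.2,"dx": -0.094,"dy": -0.225,"dz": -0.0285,"roll": 0},{"fingers": 0.2,"dx": -0.117,"dy": -0.28,"dz": -0.0285,"roll": 0},{"fingers": 0.2,"dx": -0.14,"dy": -0.335,"dz": -0.0285,"roll": 0},{"fingers": 0.2,"dx": -0.1612,"dy": -0.382,"dz": -0.0285,"roll": -2}]'

```text
time: 10.95
tool_pos: [0.442, 0.2728, 0.0494]
tcp_rot: [3.141, 0.028, -0.001]
wrist_force: [1.3, -0.0, -1.0]
width: 0.53
grip_force: 61.8
```

>>> step_arm --commands '[{"fingers": 0.2,"dx": 0,"dy": 0,"dz": 0.02,"roll": 0},{"fingers": 0.2,"dx": 0,"dy": 0,"dz": 0.03,"roll": 0},{"fingers": 0.2,"dx": 0,"dy": 0,"dz": 0.03,"roll": 0}]'

```text
time: 11.32
tool_pos: [0.4422, 0.27, 0.0185]
tcp_rot: [3.14, 0.025, -0.005]
wrist_force: [0.4, -0.2, -1.5]
width: 0.533
grip_force: 61.8
```

```bash
python3 g.py 443 271.6 -14 90
```

```text
dxyz [-0.0006 -0.0012  0.0338] roll 0.9 | t 11.5 tcp [443.5 270.4  19.8] sd [0.8 0.3 0.8] yaw -89.1 w 0.531 F [ 0.4  0.3 -1.5] q6 2.05
```

>>> step_arm --commands '[{"fingers": 0.2,"dx": 0,"dy": -0.001,"dz": 0.02,"roll": 0},{"fingers": 0.2,"dx": 0,"dy": -0.001,"dz": 0.03,"roll": 0},{"fingers": 0.2,"dx": 0,"dy": -0.001,"dz": 0.032,"roll": 0},{"fingers": 0.2,"dx": 0,"dy": -0.001,"dz": 0.032,"roll": 0}]'

```text
time: 12.08
tool_pos: [0.4437, 0.2721, -0.0117]
tcp_rot: [-3.141, -0.026, -0.0]
wrist_force: [-0.5, -0.4, -0.9]
width: 0.535
grip_force: 61.8
```

```bash
python3 g.py 443 271.6 -14.5 90
```

```text
dxyz [-0.0009  0.0007  0.0031] roll 1.0 | t 12.3 tcp [443.9 272.3 -11.4] sd [0.1 0.1 0.2] yaw -89.0 w 0.534 F [ 0.4 -0.7 -1.5] q6 2.06
```

>>> step_arm --commands '[{"fingers": 0.2,"dx": 0,"dy": 0,"dz": 0.0015,"roll": 0},{"fingers": 0.2,"dx": 0,"dy": 0,"dz": 0.003,"roll": 0},{"fingers": 0.2,"dx": 0,"dy": 0,"dz": 0.003,"roll": 0}]'

```text
time: 12.7
tool_pos: [0.4435, 0.2722, -0.0146]
tcp_rot: [3.141, 0.026, -0.0]
wrist_force: [-1.4, 0.0, 2.8]
width: 0.533
grip_force: 62.2
```

```bash
python3 g.py 443 271.6 -14.5 90; python3 tip.py pics/r3.png 195 240
```

```text
dxyz [-0.0006  0.0006 -0.0001] roll 1.0 | t 12.9 tcp [443.5 272.2 -14.6] sd [0. 0. 0.] yaw -89.0 w 0.535 F [-1.7 -0.6  5.4] q6 2.06
12.95 [ 0.4435  0.2722 -0.0146] [-1.8 -1.2  4.9] 0.530602861008015
-1 171 tip z local [-0.031 -0.031 -0.03  -0.03  -0.029 -0.028] y rng [-0.024 -0.008] x med 0.0 world tip z 0.014
1 171 tip z local [-0.027 -0.026 -0.026 -0.026 -0.024 -0.024] y rng [0.015 0.036] x med -0.008 world tip z 0.009
```

View pics/r3.png

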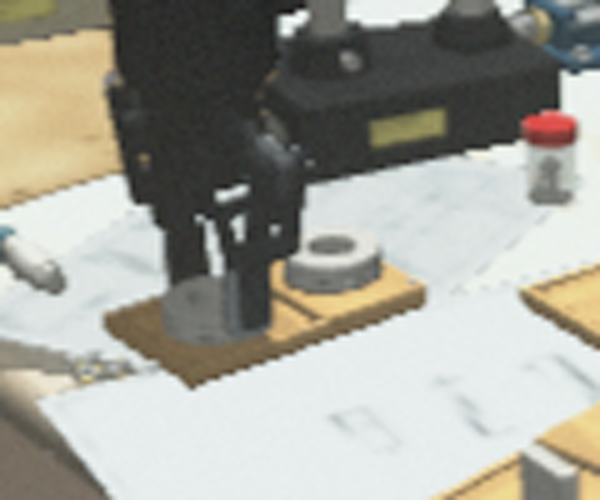

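>>> step_arm --commands '[{"fingers": -0.35,"dx": 0,"dy": 0,"dz": 0,"roll": 0},{"fingers": -0.35,"dx": 0,"dy": 0,"dz": 0,"roll": 0},{"fingers": -0.35,"dx": 0,"dy": 0,"dz": 0,"roll": 0},{"fingers": -0.35,"dx": 0,"dy": 0,"dz": -0.03,"roll": 0},{"fingers": -0.35,"dx": 0,"dy": 0,"dz": -0.075,"roll": 0},{"fingers": 0.2,"dx": 0,"dy": 0,"dz": -0.075,"roll": 0}]'

```text
time: 13.75
tool_pos: [0.4469, 0.274, 0.0641]
tcp_rot: [-3.137, -0.026, -0.012]
wrist_force: [0.4, 0.1, -0.0]
width: 0.484
grip_force: 0.0
```

>>> step_arm --commands '[{"fingers": 0.2,"dx": 0,"dy": 0.02,"dz": 0,"roll": -10},{"fingers": 0.2,"dx": 0,"dy": 0.05,"dz": 0,"roll": -20},{"fingers": 0.2,"dx": 0.001,"dy": 0.085,"dz": 0,"roll": -30},{"fingers": 0.2,"dx": 0.001,"dy": 0.12,"dz": 0,"roll": -40},{"fingers": 0.2,"dx": 0.002,"dy": 0.155,"dz": 0,"roll": -50},{"fingers": 0.2,"dx": 0.003,"dy": 0.19,"dz": 0,"roll": -60},{"fingers": 0.2,"dx": 0.003,"dy": 0.225,"dz": 0,"roll": -70},{"fingers": 0.2,"dx": 0.0034,"dy": 0.239,"dz": 0,"roll": -80}]'

```text
time: 14.75
tool_pos: [0.4499, 0.0316, 0.059]
tcp_rot: [-2.385, -2.044, 0.002]
wrist_force: [0.5, -0.4, 0.2]
width: 0.4
grip_force: 0.0
```

```bash
python3 g.py 451 33 -11.5 -3.2; python3 - <<'E'
from h import *
p,_=read_camera("top")
for n in("top","scene"):
    p,_=read_camera(n)
    for s,b,h,nm in(((.4406,.2715),0,.015,"ringC"),((.449,.033),.145,.025,"blockE")):
        try:
            c,r,a=parts(n,p,np.array(s),b,h);print(n,nm,(c*1000).round(1),np.round(r[1],1),round(r[2],1),round(a))
        except Exception as e: print(n,nm,"none")
p0=np.load("top0.npz")["p"];p,_=read_camera("top")
cv2.imwrite("pics/r4.png",cv2.resize(p[205:275,205:345],(800,400),interpolation=2))
E
```

```text
dxyz [0.001  0.0008 0.0707] roll -6.1 | t 14.9 tcp [450.1  32.1  59.2] sd [0.1 0.8 0.2] yaw -9.3 w 0.399 F [0.8 0.2 0.5] q6 0.18
top ringC [439.3 272.6] [52.6 52. ] 88.5 353
top blockE [448.3  33.4] [67. 67.] 8.2 717
scene ringC [442.8 277.1] [67.1 77.4] 0.2 289
scene blockE [450.9  46. ] [93. 62.] 42.6 304
```

View pics/r4.png

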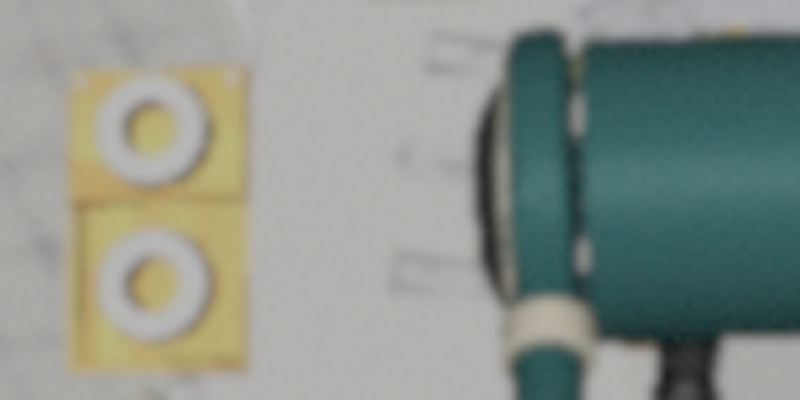

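>>> step_arm --commands '[{"fingers": 0.2,"dx": 0.0005,"dy": 0.0008,"dz": 0.03,"roll": -6.1},{"fingers": 0.2,"dx": 0.0005,"dy": 0.0008,"dz": 0.06,"roll": -6.1},{"fingers": 0.2,"dx": 0.0005,"dy": 0.0008,"dz": 0.07,"roll": -6.1},{"fingers": 0.2,"dx": 0.0005,"dy": 0.0008,"dz": 0.07,"roll": -6.1},{"fingers": 0.9,"dx": 0.0005,"dy": 0.0008,"dz": 0.07,"roll": -6.1},{"fingers": 0.9,"dx": 0.0005,"dy": 0.0008,"dz": 0.07,"roll": -6.1},{"fingers": 0.9,"dx": 0.0005,"dy": 0.0008,"dz": 0.07,"roll": -6.1},{"fingers": 0.9,"dx": 0.0005,"dy": 0.0008,"dz": 0.07,"roll": -6.1}]' --squeeze 40

```text
time: 16.2
tool_pos: [0.4532, 0.0337, -0.0086]
tcp_rot: [2.277, 2.162, 0.003]
wrist_force: [0.9, 0.0, 6.4]
width: 0.09
grip_force: 42.9
```

```bash
python3 g.py 598 -108.3 55 -3.2
```

```text
dxyz [-0.1343  0.1521 -0.0633] roll 0.2 | t 16.4 tcp [453.2  33.7  -8.6] sd [0. 0. 0.] yaw -3.0 w 0.093 F [0.1 0.8 6.1] q6 0.07
```

>>> step_arm --commands '[{"fingers": 0.9,"dx": 0,"dy": 0,"dz": -0.03,"roll": 0},{"fingers": 0.9,"dx": 0,"dy": 0,"dz": -0.0633,"roll": 0},{"fingers": 0.9,"dx": -0.02,"dy": 0.025,"dz": -0.0633,"roll": 0},{"fingers": 0.9,"dx": -0.05,"dy": 0.057,"dz": -0.0633,"roll": 0},{"fingers": 0.9,"dx": -0.085,"dy": 0.096,"dz": -0.0633,"roll": 0},{"fingers": 0.9,"dx": -0.12,"dy": 0.136,"dz": -0.0633,"roll": 0},{"fingers": 0.9,"dx": -0.1343,"dy": 0.152,"dz": -0.0633,"roll": 0},{"fingers": 0.9,"dx": -0.1343,"dy": 0.152,"dz": -0.0633,"roll": 0}]'

```text
time: 17.45
tool_pos: [0.5973, -0.1097, 0.0531]
tcp_rot: [2.28, 2.161, -0.0]
wrist_force: [-0.4, 0.1, 0.1]
width: 0.097
grip_force: 42.0
```

```bash
python3 g.py 598 -108.3 -8.6 -3.2; python3 - <<'E'
from h import *
# block blob hanging under fingers: light grey points below tip, by depth in scene
s=read_state();t=s["tool_pos"];p,d=read_camera("scene");c=calibration("scene");T=c["world_to_cam"]
v,u=np.mgrid[:400,:640];q=np.stack([u,v,np.ones_like(u)],-1)@np.linalg.inv(c["intrinsics"]).T*d[...,None]*[1,-1,-1]
W=(q-T[:3,3])@T[:3,:3];L=(W-t)@cv2.Rodrigues(s["tcp_rot"])[0]
m=(abs(L[...,0])<.025)&(abs(L[...,1])<.02)&(L[...,2]>-.06)&(L[...,2]<0)&(d>0)
for a in np.arange(-.06,0,.004):
    k=m&(L[...,2]>=a)&(L[...,2]<a+.004)
    if k.any(): print(a.round(3),k.sum(),"x",np.percentile(L[k][:,0],[2,98]).round(3),"y",np.percentile(L[k][:,1],[2,98]).round(3),"grey",p[k].mean(0).round())
E
```

```text
dxyz [0.     0.0022 0.0614] roll 0.3 | t 17.6 tcp [ 595.9 -108.3   52.8] sd [0.8 0.8 0.1] yaw -2.9 w 0.097 F [-1.6  0.4 -0.4] q6 -0.17
-0.06 31 x [-0.013  0.003] y [-0.019  0.015] grey [69. 71. 67.]
-0.056 32 x [-0.013  0.005] y [-0.019  0.016] grey [75. 78. 74.]
-0.052 31 x [-0.014  0.005] y [-0.018  0.011] grey [73. 75. 71.]
-0.048 31 x [-0.013  0.006] y [-0.018  0.017] grey [75. 77. 74.]
-0.044 42 x [-0.021  0.005] y [-0.018  0.01 ] grey [92. 95. 92.]
-0.04 37 x [-0.021  0.005] y [-0.019  0.002] grey [89. 92. 89.]
-0.036 24 x [-0.021  0.004] y [-0.019  0.001] grey [92. 95. 92.]
-0.032 23 x [-0.02   0.004] y [-0.015  0.   ] grey [ 97. 100.  97.]
-0.028 22 x [-0.021  0.006] y [-0.012  0.003] grey [113. 117. 113.]
-0.024 17 x [-0.022 -0.008] y [-0.007  0.005] grey [111. 116. 114.]
-0.02 12 x [-0.019  0.007] y [-0.005 -0.001] grey [139. 144. 139.]
```

>>> step_arm --commands '[{"fingers": 0.9,"dx": 0.0017,"dy": 0.0035,"dz": 0.02,"roll": 0},{"fingers": 0.9,"dx": 0.0017,"dy": 0.0035,"dz": 0.05,"roll": 0},{"fingers": 0.9,"dx": 0.0017,"dy": 0.0035,"dz": 0.058,"roll": 0},{"fingers": 0.9,"dx": 0.0017,"dy": 0.0035,"dz": 0.06,"roll": 0},{"fingers": 0.9,"dx": 0.0017,"dy": 0.0035,"dz": 0.06,"roll": 0}]'

```text
time: 18.38
tool_pos: [0.6008, -0.1069, -0.0061]
tcp_rot: [2.277, 2.163, 0.001]
wrist_force: [0.1, 0.1, -1.2]
width: 0.091
grip_force: 42.1
```

```bash
python3 g.py 599.5 -106.8 -11.5 -3.2
```

```text
dxyz [ 0.0001 -0.0016  0.0058] roll 0.3 | t 18.6 tcp [ 601.1 -107.    -5.7] sd [0.1 0.1 0.2] yaw -2.9 w 0.095 F [-0.5  0.4  0.2] q6 -0.17
```

>>> step_arm --commands '[{"fingers": 0.9,"dx": 0,"dy": -0.0015,"dz": 0.002,"roll": 0},{"fingers": 0.9,"dx": 0,"dy": -0.0015,"dz": 0.0035,"roll": 0},{"fingers": 0.9,"dx": 0,"dy": -0.0015,"dz": 0.0035,"roll": 0}]'

```text
time: 19.0
tool_pos: [0.5989, -0.1068, -0.0086]
tcp_rot: [2.278, 2.164, 0.0]
wrist_force: [-3.2, 0.3, 8.7]
width: 0.094
grip_force: 43.2
```

```bash
python3 g.py 599.5 -106.8 -11.5 -3.2
```

```text
dxyz [0.0001 0.0006 0.0029] roll 0.3 | t 19.2 tcp [ 598.9 -106.9   -8.6] sd [0. 0. 0.] yaw -2.9 w 0.089 F [-3.7  0.3  8.1] q6 -0.17
```

>>> step_arm --commands '[{"fingers": 0.5,"dx": 0,"dy": 0,"dz": 0,"roll": 0},{"fingers": 0.5,"dx": 0,"dy": 0,"dz": 0,"roll": 0},{"fingers": 0.5,"dx": 0,"dy": 0,"dz": 0,"roll": 0},{"fingers": 0.5,"dx": 0,"dy": 0,"dz": -0.03,"roll": 0},{"fingers": 0.5,"dx": 0,"dy": 0,"dz": -0.09,"roll": 0},{"fingers": 0.1,"dx": 0,"dy": 0,"dz": -0.09,"roll": 0}]'

```text
time: 20.0
tool_pos: [0.6037, -0.1078, 0.086]
tcp_rot: [2.271, 2.157, 0.01]
wrist_force: [0.5, 0.1, 0.6]
width: 0.439
grip_force: 0.0
```

>>> step_arm --commands '[{"fingers": 0.1,"dx": 0.02,"dy": 0,"dz": 0,"roll": -10},{"fingers": 0.1,"dx": 0.055,"dy": -0.001,"dz": 0,"roll": -20},{"fingers": 0.1,"dx": 0.09,"dy": -0.001,"dz": 0,"roll": -30},{"fingers": 0.1,"dx": 0.13,"dy": -0.002,"dz": 0,"roll": -40},{"fingers": 0.1,"dx": 0.17,"dy": -0.002,"dz": 0,"roll": -50},{"fingers": 0.1,"dx": 0.21,"dy": -0.003,"dz": 0,"roll": -60},{"fingers": 0.1,"dx": 0.25,"dy": -0.003,"dz": 0,"roll": -70},{"fingers": 0.1,"dx": 0.2676,"dy": -0.0034,"dz": 0,"roll": -80}]'

```text
time: 21.0
tool_pos: [0.6083, 0.1628, 0.0787]
tcp_rot: [-0.342, -3.122, 0.0]
wrist_force: [-0.3, -1.1, 0.3]
width: 0.449
grip_force: 0.0
```

```bash
python3 g.py 609 160.5 0 86.4; python3 - <<'E'
from h import *
for n,S in(("top",(.595,-.108)),("scene",(.596,-.108))):
    p,_=read_camera(n)
    c,r,a=parts(n,p,np.array(S),-.025,.025,.03);print(n,"blockB",(c*1000).round(1),np.round(r[1],1),round(r[2],1),round(a))
p,_=read_camera("top");cv2.imwrite("pics/b1.png",p)
E
```

```text
dxyz [-0.0011 -0.0014  0.0788] roll -9.5 | t 21.2 tcp [608.4 162.2  78.8] sd [0.  1.3 0.1] yaw 76.9 w 0.453 F [-0.2  0.3  0.3] q6 -1.12
top blockB [ 599.1 -113.4] [35.7 15.5] 88.5 71
scene blockB [ 602.9 -100.5] [69.7 66.2] 10.7 255
```

>>> step_arm --commands '[{"fingers": 0.1,"dx": -0.0005,"dy": -0.0014,"dz": 0.03,"roll": -9.5},{"fingers": 0.1,"dx": -0.0005,"dy": -0.0014,"dz": 0.07,"roll": -9.5},{"fingers": 0.1,"dx": -0.0005,"dy": -0.0014,"dz": 0.089,"roll": -9.5},{"fingers": 0.1,"dx": -0.0005,"dy": -0.0014,"dz": 0.089,"roll": -9.5},{"fingers": 0.8,"dx": -0.0005,"dy": -0.0014,"dz": 0.089,"roll": -9.5},{"fingers": 0.8,"dx": -0.0005,"dy": -0.0014,"dz": 0.089,"roll": -9.5},{"fingers": 0.8,"dx": -0.0005,"dy": -0.0014,"dz": 0.089,"roll": -9.5},{"fingers": 0.8,"dx": -0.0005,"dy": -0.0014,"dz": 0.089,"roll": -9.5}]' --squeeze 40

```text
time: 22.4
tool_pos: [0.6104, 0.1595, -0.0076]
tcp_rot: [0.094, 3.138, 0.001]
wrist_force: [-0.9, -0.5, 4.8]
width: 0.237
grip_force: 42.0
```

```bash
python3 g.py 452 32.5 55 86.4
```

```text
dxyz [ 0.1504 -0.1362 -0.0631] roll 0.2 | t 22.6 tcp [610.4 159.5  -7.6] sd [0. 0. 0.] yaw 86.6 w 0.235 F [-0.7 -0.4  6.6] q6 -1.29
```

>>> step_arm --commands '[{"fingers": 0.8,"dx": 0,"dy": 0,"dz": -0.03,"roll": 0},{"fingers": 0.8,"dx": 0.01,"dy": -0.01,"dz": -0.0631,"roll": 0},{"fingers": 0.8,"dx": 0.045,"dy": -0.041,"dz": -0.0631,"roll": 0},{"fingers": 0.8,"dx": 0.08,"dy": -0.073,"dz": -0.0631,"roll": 0},{"fingers": 0.8,"dx": 0.115,"dy": -0.105,"dz": -0.0631,"roll": 0},{"fingers": 0.8,"dx": 0.1504,"dy": -0.1362,"dz": -0.0631,"roll": 0},{"fingers": 0.8,"dx": 0.1504,"dy": -0.1362,"dz": -0.0631,"roll": 0},{"fingers": 0.8,"dx": 0.1504,"dy": -0.1362,"dz": -0.0631,"roll": 0}]'

```text
time: 23.65
tool_pos: [0.4515, 0.0323, 0.0543]
tcp_rot: [0.095, 3.139, 0.0]
wrist_force: [-0.7, -1.0, -0.2]
width: 0.234
grip_force: 41.4
```

>>> step_arm --commands '[{"fingers": 0.8,"dx": 0,"dy": 0,"dz": 0.03,"roll": 0},{"fingers": 0.8,"dx": 0,"dy": 0,"dz": 0.053,"roll": 0},{"fingers": 0.8,"dx": 0,"dy": 0,"dz": 0.06,"roll": 0},{"fingers": 0.8,"dx": 0,"dy": 0,"dz": 0.06,"roll": 0},{"fingers": 0.8,"dx": 0,"dy": 0,"dz": 0.06,"roll": 0}]'

```text
time: 24.28
tool_pos: [0.4522, 0.0325, -0.0052]
tcp_rot: [0.094, 3.139, 0.0]
wrist_force: [-0.6, 0.8, -0.4]
width: 0.237
grip_force: 41.4
```

```bash
python3 g.py 452 32.5 -8 86.4
```

```text
dxyz [-0.      0.0001  0.0029] roll 0.2 | t 24.5 tcp [452.   32.4  -5.1] sd [0.2 0.1 0.1] yaw 86.6 w 0.236 F [-0.3  0.1 -1.4] q6 -1.49
```

>>> step_arm --commands '[{"fingers": 0.8,"dx": 0,"dy": 0,"dz": 0.0028,"roll": 0},{"fingers": 0.8,"dx": 0,"dy": 0,"dz": 0.0028,"roll": 0},{"fingers": 0.1,"dx": 0,"dy": 0,"dz": 0.0028,"roll": 0},{"fingers": 0.1,"dx": 0,"dy": 0,"dz": 0.0028,"roll": 0},{"fingers": 0.1,"dx": 0,"dy": 0,"dz": 0.0028,"roll": 0},{"fingers": 0.1,"dx": 0,"dy": 0,"dz": -0.03,"roll": 0},{"fingers": 0.1,"dx": 0,"dy": 0,"dz": -0.08,"roll": 0},{"fingers": 0.1,"dx": 0,"dy": 0,"dz": -0.08,"roll": 0}]'

```text
time: 25.52
tool_pos: [0.455, 0.0324, 0.0782]
tcp_rot: [0.094, 3.131, 0.001]
wrist_force: [0.4, 0.2, 0.4]
width: 0.45
grip_force: 0.0
```

>>> step_arm --commands '[{"fingers": 0.1,"dx": 0,"dy": -0.04,"dz": 0,"roll": 0},{"fingers": 0.1,"dx": 0,"dy": -0.09,"dz": 0,"roll": 0},{"fingers": 0.1,"dx": -0.001,"dy": -0.14,"dz": 0,"roll": 0},{"fingers": 0.1,"dx": -0.001,"dy": -0.19,"dz": 0,"roll": 0},{"fingers": 0.1,"dx": -0.002,"dy": -0.24,"dz": 0,"roll": 0},{"fingers": 0.1,"dx": -0.0022,"dy": -0.2583,"dz": 0,"roll": 0},{"fingers": 0.1,"dx": -0.0022,"dy": -0.2583,"dz": 0,"roll": 0}]'

```text
time: 26.4
tool_pos: [0.4369, -0.2259, 0.073]
tcp_rot: [-0.098, -3.139, -0.002]
wrist_force: [-0.4, 0.7, -0.3]
width: 0.45
grip_force: 0.0
```

```bash
python3 g.py 439 -225.7 -12 86.4; python3 - <<'E'
from h import *
for n,S in(("top",(.595,-.108)),("scene",(.596,-.108))):
    p,_=read_camera(n)
    c,r,a=parts(n,p,np.array(S),-.025,.025,.03);print(n,"blockB",(c*1000).round(1),np.round(r[1],1),round(r[2],1),round(a))
for n,S in(("top",(.449,.033)),("scene",(.449,.033))):
    p,_=read_camera(n)
    c,r,a=parts(n,p,np.array(S),.14,.03,.03);print(n,"forkE",(c*1000).round(1),np.round(r[1],1),round(r[2],1),round(a))
E
```

```text
dxyz [-0.0021 -0.001   0.0852] roll 0.2 | t 26.6 tcp [ 437.  -224.7   73.2] sd [0.2 0.7 0.2] yaw 86.6 w 0.446 F [0.5 0.4 0.8] q6 -2.04
top blockB [ 599.  -113.3] [35.1 15.5] 88.5 70
scene blockB [ 596.2 -110.4] [80.4 85.9] 88.6 600
top forkE [447.8  31.7] [21.  13.5] 88.5 39
scene forkE [452.1  48.1] [93.1 51.3] 47.9 283
```

>>> step_arm --commands '[{"fingers": 0.1,"dx": -0.002,"dy": -0.001,"dz": 0.03,"roll": 0},{"fingers": 0.1,"dx": -0.002,"dy": -0.001,"dz": 0.07,"roll": 0},{"fingers": 0.1,"dx": -0.002,"dy": -0.001,"dz": 0.086,"roll": 0},{"fingers": 0.1,"dx": -0.002,"dy": -0.001,"dz": 0.086,"roll": 0},{"fingers": 0.8,"dx": -0.002,"dy": -0.001,"dz": 0.086,"roll": 0},{"fingers": 0.8,"dx": -0.002,"dy": -0.001,"dz": 0.086,"roll": 0},{"fingers": 0.8,"dx": -0.002,"dy": -0.001,"dz": 0.086,"roll": 0},{"fingers": 0.8,"dx": -0.002,"dy": -0.001,"dz": 0.086,"roll": 0}]' --squeeze 40

```text
time: 27.85
tool_pos: [0.4407, -0.2275, -0.0107]
tcp_rot: [0.095, 3.138, -0.002]
wrist_force: [-0.8, 0.1, 6.4]
width: 0.233
grip_force: 39.7
```

```bash
python3 g.py 612 161.3 60 86.4
```

```text
dxyz [-0.1477  0.3983 -0.0708] roll 0.2 | t 28.1 tcp [ 440.7 -227.5  -10.7] sd [0. 0. 0.] yaw 86.6 w 0.235 F [ 0.3 -0.1  5.9] q6 -2.04
```

>>> step_arm --commands '[{"fingers": 0.8,"dx": 0,"dy": 0,"dz": -0.03,"roll": 0},{"fingers": 0.8,"dx": 0,"dy": 0,"dz": -0.07,"roll": 0},{"fingers": 0.8,"dx": -0.015,"dy": 0.04,"dz": -0.0708,"roll": 0},{"fingers": 0.8,"dx": -0.034,"dy": 0.092,"dz": -0.0708,"roll": 0},{"fingers": 0.8,"dx": -0.054,"dy": 0.145,"dz": -0.0708,"roll": 0},{"fingers": 0.8,"dx": -0.074,"dy": 0.199,"dz": -0.0708,"roll": 0},{"fingers": 0.8,"dx": -0.093,"dy": 0.252,"dz": -0.0708,"roll": 0},{"fingers": 0.8,"dx": -0.1128,"dy": 0.305,"dz": -0.0708,"roll": 0}]'

```text
time: 29.1
tool_pos: [0.5707, 0.0726, 0.0588]
tcp_rot: [-0.094, -3.14, 0.0]
wrist_force: [0.3, 0.2, -0.1]
width: 0.237
grip_force: 39.3
```

>>> step_arm --commands '[{"fingers": 0.8,"dx": -0.0185,"dy": 0.05,"dz": 0,"roll": 0},{"fingers": 0.8,"dx": -0.0345,"dy": 0.0933,"dz": 0,"roll": 0},{"fingers": 0.8,"dx": -0.0345,"dy": 0.0933,"dz": 0,"roll": 0},{"fingers": 0.8,"dx": -0.0345,"dy": 0.0933,"dz": 0.03,"roll": 0},{"fingers": 0.8,"dx": -0.0345,"dy": 0.0933,"dz": 0.03,"roll": 0}]'

```text
time: 29.72
tool_pos: [0.607, 0.1604, 0.0258]
tcp_rot: [-0.095, -3.133, 0.003]
wrist_force: [-0.1, -0.5, -0.2]
width: 0.237
grip_force: 39.4
```

```bash
python3 g.py 612.5 161.3 -10 86.4
```

```text
dxyz [-0.0031  0.0006  0.0382] roll 0.1 | t 29.9 tcp [609.3 160.9  28.2] sd [1.5 0.4 1.5] yaw 86.5 w 0.234 F [-0.1 -0.2  0. ] q6 -1.29
```

>>> step_arm --commands '[{"fingers": 0.8,"dx": -0.001,"dy": 0.0005,"dz": 0.02,"roll": 0},{"fingers": 0.8,"dx": -0.001,"dy": 0.0005,"dz": 0.03,"roll": 0},{"fingers": 0.8,"dx": -0.001,"dy": 0.0005,"dz": 0.034,"roll": 0},{"fingers": 0.8,"dx": -0.001,"dy": 0.0005,"dz": 0.034,"roll": 0},{"fingers": 0.8,"dx": -0.001,"dy": 0.0005,"dz": 0.034,"roll": 0}]'

```text
time: 30.6
tool_pos: [0.6118, 0.1625, -0.005]
tcp_rot: [0.094, 3.14, 0.0]
wrist_force: [0.4, 0.3, -0.9]
width: 0.236
grip_force: 39.4
```

```bash
python3 g.py 612.5 161.3 -10.5 86.4
```

```text
dxyz [-0.0006 -0.0012  0.0057] roll 0.2 | t 30.8 tcp [612.  162.5  -4.8] sd [0.1 0.  0.1] yaw 86.6 w 0.235 F [-0.3 -0.4  0.5] q6 -1.29
```

>>> step_arm --commands '[{"fingers": 0.8,"dx": -0.0005,"dy": -0.0012,"dz": 0.003,"roll": 0},{"fingers": 0.8,"dx": -0.0005,"dy": -0.0012,"dz": 0.0055,"roll": 0},{"fingers": 0.8,"dx": -0.0005,"dy": -0.0012,"dz": 0.0055,"roll": 0},{"fingers": 0.8,"dx": -0.0005,"dy": -0.0012,"dz": 0.0055,"roll": 0}]'

```text
time: 31.35
tool_pos: [0.612, 0.161, -0.0106]
tcp_rot: [0.094, 3.14, -0.0]
wrist_force: [-0.3, -0.0, 1.3]
width: 0.234
grip_force: 39.6
```

```bash
python3 g.py 612.5 161.3 -10.5 86.4
```

```text
dxyz [-0.0005  0.0003 -0.0001] roll 0.2 | t 31.6 tcp [612.  161.  -10.6] sd [0. 0. 0.] yaw 86.6 w 0.237 F [-1.3 -1.   3. ] q6 -1.29
```

>>> step_arm --commands '[{"fingers": 0.1,"dx": 0,"dy": 0,"dz": 0,"roll": 0},{"fingers": 0.1,"dx": 0,"dy": 0,"dz": 0,"roll": 0},{"fingers": 0.1,"dx": 0,"dy": 0,"dz": 0,"roll": 0},{"fingers": 0.1,"dx": 0,"dy": 0,"dz": -0.03,"roll": 0},{"fingers": 0.1,"dx": 0,"dy": 0,"dz": -0.085,"roll": 0},{"fingers": 0.1,"dx": 0,"dy": 0,"dz": -0.085,"roll": 0}]'

```text
time: 32.35
tool_pos: [0.6167, 0.1623, 0.0803]
tcp_rot: [0.094, 3.129, 0.004]
wrist_force: [1.0, 0.2, -0.5]
width: 0.448
grip_force: 0.0
```

>>> step_arm --commands '[{"fingers": 0.1,"dx": 0.03,"dy": -0.027,"dz": 0,"roll": 0},{"fingers": 0.1,"dx": 0.065,"dy": -0.059,"dz": 0,"roll": 0},{"fingers": 0.1,"dx": 0.1,"dy": -0.091,"dz": 0,"roll": 0},{"fingers": 0.1,"dx": 0.135,"dy": -0.123,"dz": 0,"roll": 0},{"fingers": 0.1,"dx": 0.1521,"dy": -0.1378,"dz": 0,"roll": 0},{"fingers": 0.1,"dx": 0.1521,"dy": -0.1378,"dz": 0.02,"roll": 0},{"fingers": 0.1,"dx": 0.1521,"dy": -0.1378,"dz": 0.02,"roll": 0}]'

```text
time: 33.22
tool_pos: [0.4496, 0.0325, 0.0526]
tcp_rot: [-0.095, -3.136, 0.0]
wrist_force: [0.0, -0.1, -0.3]
width: 0.45
grip_force: 0.0
```

```bash
python3 g.py 452 32.4 -10 86.6;  python3 - <<'E'
from h import *
for nm,S,b,h in(("bushA",(.607,.162),-.06,.018),("blockB",(.595,-.108),-.025,.025),("ringC",(.4406,.272),0,.015)):
  for n in("top","scene"):
    p,_=read_camera(n)
    try:
        c,r,a=parts(n,p,np.array(S),b,h,.03);print(n,nm,(c*1000).round(1),np.round(r[1],1),round(r[2],1),round(a))
    except Exception: print(n,nm,"none")
E
```

```text
dxyz [-0.0006 -0.0003  0.0639] roll -0.0 | t 33.4 tcp [451.3  32.8  53.9] sd [1.1 0.2 0.8] yaw 86.6 w 0.451 F [ 0.8  0.5 -0.5] q6 -1.49
top bushA [608.6 161.4] [26.9 26. ] 88.5 82
scene bushA [601.1 171.2] [105.3  52.5] 46.2 249
top blockB [ 599.  -113.3] [34.4 14.9] 88.5 69
scene blockB [ 602.5 -100.6] [68.4 66.5] 11.0 255
top ringC [439.4 272.6] [52.6 52. ] 88.5 353
scene ringC [442.3 274.8] [74.5 60.9] 89.8 267
```

>>> step_arm --commands '[{"fingers": 0.1,"dx": 0,"dy": 0,"dz": 0.03,"roll": 0},{"fingers": 0.1,"dx": 0,"dy": 0,"dz": 0.06,"roll": 0},{"fingers": 0.1,"dx": 0,"dy": 0,"dz": 0.0635,"roll": 0},{"fingers": 0.1,"dx": 0,"dy": 0,"dz": 0.0635,"roll": 0},{"fingers": 0.8,"dx": 0,"dy": 0,"dz": 0.0635,"roll": 0},{"fingers": 0.8,"dx": 0,"dy": 0,"dz": 0.0635,"roll": 0},{"fingers": 0.8,"dx": 0,"dy": 0,"dz": 0.0635,"roll": 0},{"fingers": 0.8,"dx": 0,"dy": 0,"dz": 0.0635,"roll": 0}]'

```text
time: 34.78
tool_pos: [0.4533, 0.0328, -0.0078]
tcp_rot: [0.094, 3.137, 0.0]
wrist_force: [-0.5, 0.3, 5.3]
width: 0.237
grip_force: 40.7
```

```bash
python3 g.py 439.5 -224.4 50 84.7
```

```text
dxyz [-0.0018 -0.2575 -0.0579] roll 1.9 | t 35.0 tcp [453.3  32.8  -7.8] sd [0. 0. 0.] yaw 86.6 w 0.236 F [-0.9  0.5  6.4] q6 -1.49
```

>>> step_arm --commands '[{"fingers": 0.8,"dx": 0,"dy": 0,"dz": -0.03,"roll": 0},{"fingers": 0.8,"dx": 0,"dy": -0.01,"dz": -0.058,"roll": 0},{"fingers": 0.8,"dx": -0.0005,"dy": -0.06,"dz": -0.058,"roll": 0},{"fingers": 0.8,"dx": -0.001,"dy": -0.115,"dz": -0.058,"roll": 0},{"fingers": 0.8,"dx": -0.001,"dy": -0.17,"dz": -0.058,"roll": 0},{"fingers": 0.8,"dx": -0.0018,"dy": -0.225,"dz": -0.058,"roll": 0},{"fingers": 0.8,"dx": -0.0018,"dy": -0.2575,"dz": -0.058,"roll": 0},{"fingers": 0.8,"dx": -0.0018,"dy": -0.2575,"dz": -0.058,"roll": 0}]'

```text
time: 36.02
tool_pos: [0.4381, -0.2266, 0.0491]
tcp_rot: [0.1, 3.139, -0.001]
wrist_force: [-0.0, -0.4, -0.2]
width: 0.239
grip_force: 39.9
```

>>> step_arm --commands '[{"fingers": 0.8,"dx": 0,"dy": 0,"dz": 0.03,"roll": 0},{"fingers": 0.8,"dx": 0,"dy": 0,"dz": 0.045,"roll": 0},{"fingers": 0.8,"dx": 0,"dy": 0,"dz": 0.053,"roll": 0},{"fingers": 0.8,"dx": 0,"dy": 0,"dz": 0.053,"roll": 0},{"fingers": 0.8,"dx": 0,"dy": 0,"dz": 0.053,"roll": 0}]'

```text
time: 36.65
tool_pos: [0.4389, -0.2245, -0.0036]
tcp_rot: [0.094, 3.139, -0.001]
wrist_force: [-0.1, 0.3, 0.1]
width: 0.236
grip_force: 39.9
```

```bash
python3 g.py 440 -224.4 -8 84.7
```

```text
dxyz [-0.0011  0.0003  0.0045] roll 1.9 | t 36.9 tcp [ 438.9 -224.7   -3.5] sd [0.1 0.1 0.1] yaw 86.6 w 0.236 F [ 1.5  0.5 -0. ] q6 -2.03
```

>>> step_arm --commands '[{"fingers": 0.8,"dx": -0.001,"dy": 0,"dz": 0.002,"roll": 0},{"fingers": 0.8,"dx": -0.001,"dy": 0,"dz": 0.0045,"roll": 0},{"fingers": 0.8,"dx": -0.001,"dy": 0,"dz": 0.0045,"roll": 0},{"fingers": 0.8,"dx": -0.001,"dy": 0,"dz": 0.0045,"roll": 0}]'

```text
time: 37.4
tool_pos: [0.4395, -0.2247, -0.0078]
tcp_rot: [0.095, 3.14, -0.0]
wrist_force: [-1.4, 1.7, 7.2]
width: 0.231
grip_force: 40.9
```

```bash
python3 g.py 440 -224.4 -8 84.7
```

```text
dxyz [-0.0005  0.0003  0.0002] roll 1.9 | t 37.6 tcp [ 439.5 -224.7   -7.8] sd [0. 0. 0.] yaw 86.6 w 0.238 F [-1.3  1.5  7. ] q6 -2.03
```

>>> step_arm --commands '[{"fingers": 0.1,"dx": 0,"dy": 0,"dz": 0,"roll": 0},{"fingers": 0.1,"dx": 0,"dy": 0,"dz": 0,"roll": 0},{"fingers": 0.1,"dx": 0,"dy": 0,"dz": 0,"roll": 0},{"fingers": 0.1,"dx": 0,"dy": 0,"dz": -0.03,"roll": 0},{"fingers": 0.1,"dx": 0,"dy": 0,"dz": -0.085,"roll": 0},{"fingers": 0.1,"dx": 0.01,"dy": 0.04,"dz": -0.12,"roll": 0},{"fingers": 0.1,"dx": 0.025,"dy": 0.1,"dz": -0.12,"roll": 0},{"fingers": 0.5,"dx": 0.045,"dy": 0.155,"dz": -0.12,"roll": 0}]'

```text
time: 38.65
tool_pos: [0.4039, -0.0658, 0.1122]
tcp_rot: [0.097, 3.138, 0.0]
wrist_force: [-0.2, 1.2, 0.8]
width: 0.261
grip_force: 0.0
```

```bash
cat > chk.py <<'E'
from h import *
K=[("bushA",(.6083,.1617),-.06,.018),("blockB",(.5962,-.1089),-.025,.025),("ringC",(.4409,.2727),0,.015),("forkD",(.4357,-.224),-.09,.03),("spareE",(.449,.033),.14,.02)]
for n in("top","scene"):
  p,_=read_camera(n)
  for nm,S,b,h in K:
    try:
        c,r,a=parts(n,p,np.array(S),b,h,.03);e=(c-S)*1000;print(n,nm,(c*1000).round(1),"err",e.round(1),np.round(r[1],1),round(r[2],1),round(a))
    except Exception: print(n,nm,"none")
  print([np.round(t[:2],1).tolist() for t in trays(n,p)])
E
python3 chk.py; python3 g.py 599 -113 50 -1.5
```

```text
top bushA [608.7 161.4] err [ 0.4 -0.3] [26.7 26.3] 44.6 82
top blockB [ 599.  -113.3] err [ 2.8 -4.4] [35.  14.9] 88.5 69
top ringC [439.3 272.6] err [-1.6 -0.1] [52.7 52. ] 88.5 353
top forkD [ 431.2 -220.2] err [-4.5  3.8] [62.  55.1] 84.9 512
top spareE none
[[468.2, 271.5], [476.1, 36.8], [621.9, -108.6], [634.4, 160.3]]
scene bushA [600.4 165.5] err [-7.9  3.8] [83.2 76.9] 87.3 314
scene blockB [ 602.8 -101.4] err [6.6 7.5] [67.7 65.8] 9.1 247
scene ringC [442.4 274.9] err [1.5 2.2] [74.2 61.2] 89.8 268
scene forkD [ 436.3 -225.8] err [ 0.6 -1.8] [59.6 23.5] 40.9 224
scene spareE [452.   66.1] err [ 3.  33.1] [62.4  9.1] 8.3 49
[[462.5, -228.6], [623.7, -112.8], [476.3, 32.7], [468.6, 265.9], [649.1, 133.5], [825.7, 289.1]]
dxyz [-0.1985 -0.0353  0.0613] roll 88.0 | t 39.0 tcp [403.  -65.8 111.1] sd [1.1 1.7 0.3] yaw 86.5 w 0.25 F [-0.2 -0.1  0.4] q6 -1.74
```

```bash
python3 - <<'E'
from h import *
p=np.mean([read_camera("top")[0].astype(float) for _ in range(4)],0)
S=np.array([.5962,-.1089])
u,v=proj("top",[*S,.008])[0];print("seat px",u,v)
u0,v0=int(round(u)),int(round(v))
h=cv2.cvtColor(p.astype(np.uint8),cv2.COLOR_BGR2HSV)
print("sat");print(h[v0-9:v0+9,u0-16:u0+19,1]);print("val");print(h[v0-9:v0+9,u0-16:u0+19,2])
print(u0-16,v0-9)
E
```

```text
seat px 378.99490847788627 189.68218014058158
sat
[[ 22  69  98 103 100  98  95  92  89  86  88  91  96 100 101 100 100  96
   98  95  93  94  97 100 101 101 100  99 100  99  84  48  16   3   1]
 [ 22  64 100 104 101  99  95  91  91  89  88  92  98 100 101 101  98  97
   96  95  93  96  96 100 101 100 100  99 100 101  86  50  17   3   1]
 [ 20  65 100 105 101  98  95  91  91  89  89  92  96 100 102  99  98  99
   95  93  93  93  96  99 100 100 100  99  99 100  86  51  19   6   1]
 [ 20  67 101 103 101  98  93  91  89  88  89  93  95  98  96  94  94  94
   92  91  89  90  92  93  98  98  99  99  99 101  86  51  20   6   1]
 [ 19  67 101 105 101  98  93  89  88  88  88  90  89  82  71  65  67  67
   66  65  67  65  70  72  81  92  98  96  98 101  88  52  19   4   1]
 [ 20  67 100 105 102  96  93  91  89  87  86  89  78  50  32  27  26  27
   29  31  32  29  32  35  52  77  94  98  98 104  90  56  19   6   1]
 [ 20  67 102 105 102  99  95  90  88  85  87  86  63  26   9   7   7   7
    8  10  10  10  10  14  32  67  92  98  99 102  93  60  22   6   1]
 [ 19  67 102 105 104 100  95  90  
[... 3483 characters left out ...]
 184 184 183 183 183 183 184 183 182 180
  180 181 182 183 183 184 183 184 184 184 179 170 169 177 181 183 182]
 [164 160 171 179 183 184 183 183 183 183 183 183 183 184 183 183 183 184
  183 183 183 183 183 183 183 183 184 182 179 168 167 176 182 182 183]
 [165 161 173 180 182 184 183 183 183 182 183 183 183 184 183 183 184 184
  184 183 183 184 184 183 183 183 184 183 179 169 168 177 182 183 183]
 [164 162 172 179 183 183 184 183 183 182 183 184 184 184 184 184 183 183
  184 183 183 184 183 185 183 184 184 183 179 171 170 178 182 183 182]
 [164 161 173 179 182 184 183 183 183 184 183 183 184 184 184 184 183 184
  183 184 184 184 184 184 184 183 184 184 180 173 172 179 183 182 183]]
363 181
```

```bash
python3 - <<'E'
from h import *
# rows: idx4 =185 (sat 66), idx5=186 (29) => top edge at ~185.4 ; top/face boundary val~160: idx7=188 (172), idx8=189 (144) => ~188.4
print("top far/near edge x",(ray("top",[(381,184.9),(381,188.5)],.033)*1000).round(1))
print("ends y at z=.033/.008",(ray("top",[(375.4,188),(387.3,188)],.033)*1000).round(1),(ray("top",[(375.4,189),(387.3,189)],.008)*1000).round(1))
print("tray y edges",(ray("top",[(363.7,195),(394.2,195)],.011)*1000).round(1))
E
python3 g.py 600 -112 50 -1.5
```

```text
top far/near edge x [[ 603.9 -110.5]
 [ 594.6 -110.1]]
ends y at z=.033/.008 [[ 596.3  -95.9]
 [ 595.5 -126.1]] [[ 598.2  -99.6]
 [ 597.4 -130.6]]
tray y edges [[ 582.7  -68.1]
 [ 580.7 -147.1]]
dxyz [-0.1987 -0.0322  0.0611] roll 88.0 | t 39.4 tcp [403.7 -67.7 111.2] sd [0.1 0.2 0. ] yaw 86.5 w 0.25 F [-0.6 -0.6  0.4] q6 -1.74
```

>>> step_arm --commands '[{"fingers": 0.4,"dx": -0.02,"dy": -0.003,"dz": 0,"roll": 10},{"fingers": 0.4,"dx": -0.045,"dy": -0.007,"dz": 0,"roll": 20},{"fingers": 0.4,"dx": -0.07,"dy": -0.011,"dz": 0,"roll": 30},{"fingers": 0.4,"dx": -0.1,"dy": -0.016,"dz": 0,"roll": 40},{"fingers": 0.4,"dx": -0.13,"dy": -0.021,"dz": 0,"roll": 50},{"fingers": 0.4,"dx": -0.16,"dy": -0.026,"dz": 0,"roll": 60},{"fingers": 0.4,"dx": -0.19,"dy": -0.031,"dz": 0.02,"roll": 70},{"fingers": 0.4,"dx": -0.1987,"dy": -0.0322,"dz": 0.03,"roll": 80}]'

```text
time: 40.45
tool_pos: [0.6014, -0.1116, 0.0803]
tcp_rot: [-2.098, -2.339, 0.0]
wrist_force: [-0.7, 0.3, 0.1]
width: 0.3
grip_force: 0.0
```

>>> step_arm --commands '[{"fingers": 0.4,"dx": 0,"dy": 0,"dz": 0,"roll": 8},{"fingers": 0.4,"dx": 0,"dy": 0,"dz": 0.03,"roll": 8},{"fingers": 0.4,"dx": 0,"dy": 0,"dz": 0.03,"roll": 8},{"fingers": 0.4,"dx": 0,"dy": 0,"dz": 0.03,"roll": 8}]'

```text
time: 40.95
tool_pos: [0.6001, -0.1112, 0.0517]
tcp_rot: [2.249, 2.193, -0.0]
wrist_force: [-0.4, -0.2, 0.1]
width: 0.302
grip_force: 0.0
```

```bash
python3 g.py 600 -112 -9.5 -1.5
```

```text
dxyz [-0.0007 -0.0008  0.0618] roll 0.1 | t 41.1 tcp [ 600.7 -111.3   52.3] sd [0.3 0.1 0.4] yaw -1.4 w 0.3 F [-0.4  0.3 -0.4] q6 -0.2
```

>>> step_arm --commands '[{"fingers": 0.4,"dx": -0.0005,"dy": -0.0008,"dz": 0.03,"roll": 0},{"fingers": 0.4,"dx": -0.0005,"dy": -0.0008,"dz": 0.055,"roll": 0},{"fingers": 0.4,"dx": -0.0005,"dy": -0.0008,"dz": 0.061,"roll": 0},{"fingers": 0.4,"dx": -0.0005,"dy": -0.0008,"dz": 0.061,"roll": 0},{"fingers": 0.9,"dx": -0.0005,"dy": -0.0008,"dz": 0.061,"roll": 0},{"fingers": 0.9,"dx": -0.0005,"dy": -0.0008,"dz": 0.061,"roll": 0},{"fingers": 0.9,"dx": -0.0005,"dy": -0.0008,"dz": 0.061,"roll": 0},{"fingers": 0.9,"dx": -0.0005,"dy": -0.0008,"dz": 0.061,"roll": 0}]'

```text
time: 42.2
tool_pos: [0.6005, -0.1119, -0.0082]
tcp_rot: [2.248, 2.192, 0.002]
wrist_force: [-0.2, 1.3, 6.0]
width: 0.093
grip_force: 42.5
```

```bash
python3 g.py 600 -112 -9.5 -1.5;python3 chk.py | grep top
```

```text
dxyz [-0.0001 -0.0005  0.0013] roll 0.1 | t 42.4 tcp [ 600.5 -111.9   -8.2] sd [0. 0. 0.] yaw -1.4 w 0.089 F [ 0.2 -0.4  5.6] q6 -0.2
top bushA [608.7 161.4] err [ 0.4 -0.3] [27.1 26.7] 44.4 85
top blockB [ 593.4 -116.3] err [-2.8 -7.4] [42.9 58.7] 88.5 356
top ringC [439.4 272.6] err [-1.5 -0.1] [53.  52.7] 88.5 357
top forkD [ 434.9 -221.4] err [-0.8  2.6] [62.  58.9] 84.9 588
top spareE none
```

>>> step_arm --commands '[{"fingers": 0.9,"dx": 0,"dy": 0,"dz": -0.008,"roll": 0},{"fingers": 0.9,"dx": 0,"dy": 0,"dz": -0.008,"roll": 0},{"fingers": 0.9,"dx": 0.0045,"dy": -0.003,"dz": -0.008,"roll": 0},{"fingers": 0.9,"dx": 0.0045,"dy": -0.003,"dz": -0.008,"roll": 0},{"fingers": 0.9,"dx": 0.0045,"dy": -0.003,"dz": -0.004,"roll": 0},{"fingers": 0.9,"dx": 0.0045,"dy": -0.003,"dz": -0.001,"roll": 0},{"fingers": 0.9,"dx": 0.0045,"dy": -0.003,"dz": 0,"roll": 0},{"fingers": 0.9,"dx": 0.0045,"dy": -0.003,"dz": 0,"roll": 0}]'

```text
time: 43.55
tool_pos: [0.5961, -0.107, -0.0082]
tcp_rot: [-2.249, -2.193, 0.001]
wrist_force: [-4.8, 1.0, 10.6]
width: 0.092
grip_force: 43.4
```

```bash
python3 g.py 597.5 -107.5 -9.5 -1.5
```

```text
dxyz [-0.0005  0.0014  0.0013] roll 0.1 | t 43.8 tcp [ 596.1 -107.    -8.2] sd [0. 0. 0.] yaw -1.4 w 0.096 F [-5.2  2.2 11.3] q6 -0.19
```

>>> step_arm --commands '[{"fingers": 0.5,"dx": 0,"dy": 0,"dz": -0.001,"roll": 0},{"fingers": 0.5,"dx": 0,"dy": 0,"dz": -0.001,"roll": 0},{"fingers": 0.5,"dx": 0,"dy": 0,"dz": -0.001,"roll": 0},{"fingers": 0.5,"dx": 0,"dy": 0,"dz": -0.03,"roll": 0},{"fingers": 0.5,"dx": 0,"dy": 0,"dz": -0.09,"roll": 0},{"fingers": 0.5,"dx": 0.01,"dy": -0.01,"dz": -0.13,"roll": 0},{"fingers": 0.5,"dx": 0.05,"dy": -0.04,"dz": -0.15,"roll": 0}]'

```text
time: 44.68
tool_pos: [0.5605, -0.0572, 0.1439]
tcp_rot: [2.248, 2.187, 0.006]
wrist_force: [0.1, 0.1, 0.8]
width: 0.25
grip_force: 0.0
```

>>> step_arm --commands '[{"fingers": 0.5,"dx": 0.04,"dy": -0.035,"dz": 0,"roll": 0},{"fingers": 0.5,"dx": 0.08,"dy": -0.07,"dz": 0,"roll": 0},{"fingers": 0.5,"dx": 0.12,"dy": -0.1,"dz": 0,"roll": 0},{"fingers": 0.5,"dx": 0.16,"dy": -0.13,"dz": 0,"roll": 0},{"fingers": 0.5,"dx": 0.2,"dy": -0.16,"dz": 0,"roll": 0},{"fingers": 0.5,"dx": 0.2,"dy": -0.16,"dz": 0,"roll": 0}]'

```text
time: 45.42
tool_pos: [0.4006, 0.1499, 0.1399]
tcp_rot: [-2.244, -2.198, 0.001]
wrist_force: [0.6, 0.4, -0.1]
width: 0.248
grip_force: 0.0
```

```bash
python3 chk.py; python3 g.py 440 -222 60 -93; python3 - <<'E'
from h import *
p,_=read_camera("scene");q=cv2.imread("pics/scene0.png")
for im in(q,p):
    h=cv2.cvtColor(im,cv2.COLOR_BGR2HSV);m=((h[...,0]<8)|(h[...,0]>172))&(h[...,1]>150);m[:140]=0;m[180:]=0;m[:,:270]=0;m[:,310:]=0
    print("vial cap",np.argwhere(m).mean(0),m.sum())
E
```

```text
top bushA [608.7 161.4] err [ 0.4 -0.3] [26.9 26.6] 32.3 83
top blockB [ 596.6 -108. ] err [0.4 0.9] [35.  14.8] 88.5 71
top ringC [436.5 270. ] err [-4.4 -2.7] [56.1 59.4] 0.3 485
top forkD [ 434.5 -225.7] err [-1.2 -1.7] [24.2 12. ] 80.4 36
top spareE none
[[462.9, -224.8], [475.9, 36.7], [621.9, -108.7], [634.4, 160.4]]
scene bushA [613.9 173.7] err [ 5.6 12. ] [80.1 51. ] 46.2 132
scene blockB [600.6 -98.2] err [ 4.4 10.7] [67.7 60.9] 7.8 243
scene ringC [442.4 274.9] err [1.5 2.2] [74.2 61.2] 89.8 268
scene forkD [ 436.3 -225.8] err [ 0.6 -1.8] [59.9 23.2] 40.0 225
scene spareE [452.   66.1] err [ 3.  33.1] [62.4  9.2] 8.2 49
[[462.6, -228.7], [623.7, -113.0], [476.3, 32.6], [468.7, 266.0], [635.1, 155.7], [818.5, 307.8]]
dxyz [-0.3683  0.0468  0.0804] roll -88.5 | t 45.7 tcp [403.2 147.5 140.3] sd [0.3 0.4 0. ] yaw -1.5 w 0.248 F [ 0.   0.2 -0.6] q6 0.32
vial cap [159.44 289.52] 25
vial cap [159.52 289.4 ] 25
```

```bash
python3 -c "
from workcell import *
print(finish_job())"
```

```text
the job is handed in; nothing more can be done
None
```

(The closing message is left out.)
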